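# Zero the bow gauge on its straight master bar

### The job

Set the bow gauge to zero: lay the bright metal master bar flat on the gauge's bed and push it fully home against both fence buttons and the end stop, then turn the bezel of the tilted dial until the pointer stands on the red zero mark. The bar stays home in the gauge; leave the two plastic bars, the dropper bottle and the vials where they stand.

Things in the scene. Friction and masses are not known exactly. Their poses are not given: they have to be found in the camera images.
- bow_gauge: Bow gauge, a fixed bench instrument: grey base plate 206 x 192 mm, top 20 mm above the worktop, with a raised aluminium bed. Origin on the worktop under the base; x runs along the bed away from the robot (yaw 0 to 0.5), y to the left, z up. Bed: flat, top at z 42, x -95 to 91, y -8 to 82 mm. Behind the fence a clamp post 26 x 14 mm, 64 mm high, at x 10, y -18
- fence_near (a point): Face of the near fence button, steel, 8 mm across, at x -30, y 10, z 52 mm in the frame of bow_gauge. It stands 6 mm out of the dark fence rail on the right side of the bed (y -8 to 4, top 11 mm above the bed). The bar's long side goes against both fence buttons
- fence_far (a point): Face of the far fence button, x 50, y 10, z 52 mm. Midway between the buttons, at x 10, z 51, the dial gauge's spring plunger stands 5 mm proud of their faces (to y 15); it yields to about 0.4 N
- end_button (a point): Face of the end-stop button, 8 mm across, at x 80, y 24, z 52 mm in the frame of bow_gauge, on the dark end-stop block at the far end of the bed (x 86 to 100, y 9 to 55, top 11 mm above the bed). The bar's far end goes against it
- bed_home (a point): Point on the bed under the centre of a bar that is fully home: x 10, y 24, z 42 mm in the frame of bow_gauge, whose axes it shares
- master_bar: Master bar, bright ground light alloy, 140 x 28 x 18 mm, about 0.22 kg, with a dark bush near each end; loose. It lies flat on a blue bench mat 6 mm thick, right of the sink, in any one of three places. Origin at the centre of its underside, x along its length, y across, z up
- dial_gauge: Dial gauge clamped in the bow gauge; origin on the plunger's line at x 10, y 0 (+-0.5), z 51 mm of bow_gauge, same axes. The dial is centred at y -68 here; its face leans 35 degrees towards the robot: its axis points along (-0.574, 0, 0.819) in this frame. White case 54 mm across behind a dark knurled bezel 58 mm across, 12 mm deep. An 8 mm stem runs from the case to the clamp post
- dial_axis (a point): Point on the dial's axis in the plane of the bezel's front rim: x -9, y -68, z 13 mm in the frame of dial_gauge, whose axes it shares. The knurled rim to be gripped reaches from here 12 mm down the axis
- bezel (a joint): Turn of the bezel and its dial card, rad, positive clockwise as seen looking at the dial; 0 puts the red zero mark at the top (far side) of the dial. It stays where it is left. Range -1.2 to 2.4
- zero_mark (a point): The red zero mark on the dial card, 20 mm from the axis; turns with the bezel. The card has 20 divisions of 18 degrees
- pointer (a joint): Turn of the pointer, rad, positive clockwise as seen looking at the dial, driven by the plunger (10 mm a turn); 0 with the plunger free, when it points to the bottom of the dial; about 3.14 points to the top. The pointer stands on zero when pointer - 3.1416 = bezel
- pointer_tip (a point): Tip of the black pointer, 20 mm from the axis
- white_bar: White plastic test bar, 140 x 28 x 18 mm, loose, lying on the mat; origin and axes as master_bar
- orange_bar: Orange plastic test bar, 140 x 28 x 18 mm, loose, lying on the mat; origin and axes as master_bar
- dropper_bottle: Brown dropper bottle, 34 mm across, 102 mm tall, loose, standing beside the far half of the master bar; origin at the centre of its foot
- blue_cap_vial: Vial with a blue cap, 27 mm across, 58 mm tall, loose, on the mat; origin at the centre of its foot
- white_cap_vial: Vial with a white cap, 27 mm across, 58 mm tall, loose, left of the bow gauge; origin at the centre of its foot

How it is judged:
By the outcome, as a careful person would: the job done as asked, in the order asked, and still so for the second after the job is handed in, with the robot touching nothing.
It also fails if it takes over 67 s, if anything falls off the work surface, if the arm or the gripper's body presses on something with over 40 N, if the wrist force passes 120 N, or if a joint passes its speed limit or range.

### The arm

A 6-joint arm with a two-finger parallel gripper is mounted at the origin on a cart in front of the work surface, level with it; the furniture and walls round the work are solid. World frame = base frame: x ahead of the robot, y to its left, z up, the work surface at z = 0. Lengths are in m, angles in rad, forces in N, time in s.
With the tool pointing down it reaches from about 0.375 to 0.9 m from the base axis. Payload 3.1 kg.
Tool frame: the origin (TCP) lies at the very end of the fingers, on their centre line; the grasp point (between the pads) lies 19 mm behind it; z points along the fingers, y is the line along which they close (so a half turn about z gives the same grasp; the last joint's range is limited). The gripper opens to 85 mm and grips with 20 to 120 N. Pads are 22 mm wide; open, the fingers measure 114 mm over their backs; the gripper's body (76 mm by 85 mm) begins 54 mm behind the grasp point. The pads swing forward as they close: fully open they stand 13 mm farther back than shut.
Start: joints at [0.94, 0.527, 1.433, -0, 1.181, -0.178], TCP at [0.273, 0.562, 0.231] pointing down, gripper open.
Joint ranges: [-3.08, 3.08], [-0.75, 2.2], [0.22, 2.44], [-1.43, 4.57], [0, 2.65], [-2.85, 2.85]. Speed limits (rad/s): [2.79, 2.79, 3.14, 3.14, 3.14, 3.14].

### API

Orientations are given as a unit quaternion [x, y, z, w].
In Python, from station import telemetry, snapshot, ticket gives the robot as it stands.
- The arm moves only by the tool move_arm, never from a script. Its argument "commands" is text: rows parted by semicolons, each of 7 numbers parted by spaces: the shift along the tool's x, y, z in mm, then the turn, a rotation vector about the tool's x, y, z in degrees, then the opening, from -1 (shut) to 1 (fully open). A call has exactly 5 rows; each row is the pose to reach, as a shift and turn from the pose commanded when the call began, along the tool's axes at that moment; what a row does not reach only later rows make up. A row lasts 1/8 s, in which the tool goes at most 62.5 mm and 10.7 degrees, less where a joint would pass 70% of its speed; a pose out of reach is approached as far as the arm can. A call with a gripper value outside its range is refused whole. The fingers move at their own pace and stop on an object; "grip_force" is the grip in N (left out, the last holds). Time passes only in rows, so rows that repeat a pose let the fingers close, or fill a call up. It gives the time, the measured TCP pose, the force, the opening and the grip force at its end, in the units of the state.
- telemetry.sense(): the state, without advancing time (a new reading comes with each control period).
- snapshot(name): name is "scene" or "top"; returns a dict with "image" (420x560x3 uint8, red, green, blue), "fx", "fy", "cx", "cy" (pixels), "k1" (the pictures are not rectified: a ray, as slopes to the right and down, at radius r is drawn at 1 + k1 r^2 times it, then the intrinsics apply), "pose" (4x4, takes a point from camera to world coordinates). Camera axes: x right, y down, z forward; pixel columns grow to the right and rows downward; lengths in m; the calibration is good to about 2 mm. A picture is of the moment at which its call begins. There is no depth.
- ticket.sign_off(): hands the job in; it is judged then, once.
The state is a dict: "t": time; "q": joint angles; "qd": joint speeds; "tau": joint torques, N m; "tcp_pos": TCP position; "tool_rot": TCP orientation; "force": force on the tool from outside, world axes, zero at the start; "ft_torque": the same for the moment, N m; "finger_gap": opening from 0.0 (shut) to 1.0 (fully open); "gripper_force": force on a finger pad.
Only numpy, scipy, OpenCV 4.12 (cv2) and the standard library are available. Lean on these libraries where they do the work, as an engineer would, in place of code of your own. Each camera call takes 0.05 s, during which the arm holds its last target. There are 200 camera calls.

## Working session

There is one attempt and no reset: what is moved stays moved. The work goes in short steps, Python scripts to look and compute and a tool call to move; the robot and the scene stay as the last step left them, time stands still between calls to the robot, and variables do not carry over. Pictures are saved under pics/ and viewed, at most 10 in all, crops included, and the job is handed in when it is done.

Besides the shell and the picture viewer there is one more tool, called by a JSON object that holds its "fn" and its "kwargs". move_arm: Moves the arm, as the interface text tells. Its arguments: {"type":"object","properties":{"commands":{"type":"string"},"grip_force":{"type":"number"}},"required":["commands"]}

```bash
mkdir -p pics; ls
python3 - <<'E'
from station import telemetry, snapshot
import cv2,numpy as np,pickle
s=telemetry.sense(); print({k:np.round(v,3).tolist() for k,v in s.items()})
D={}
for n in("scene","top"):
    d=snapshot(n); D[n]=d; cv2.imwrite(f"pics/{n}0.png",cv2.resize(d["image"][:,:,::-1],(800,600)))
    print(n,d["fx"],d["fy"],d["cx"],d["cy"],d["k1"],np.round(d["pose"],3).tolist())
pickle.dump(D,open("d0.pkl","wb"))
E
```

```text
pics
{'t': 0.0, 'q': [0.939, 0.528, 1.434, -0.0, 1.181, -0.179], 'qd': [0.002, 0.0, -0.002, -0.001, 0.001, 0.001], 'tau': [0.001, -44.235, -17.803, -0.0, 0.008, -0.0], 'tcp_pos': [0.273, 0.561, 0.23], 'tool_rot': [0.224, 0.974, -0.001, -0.0], 'force': [0.04, 0.81, 0.644], 'ft_torque': [0.005, -0.025, -0.057], 'gripper_force': 0.0, 'finger_gap': 0.999}
scene 511.61363495547914 511.61363495547914 270.76326107503684 207.4237664387797 -0.08062036082480234 [[0.465, -0.442, 0.767, -0.743], [-0.885, -0.254, 0.391, -0.593], [0.022, -0.86, -0.509, 0.938], [0.0, 0.0, 0.0, 1.0]]
top 388.69523341707384 388.69523341707384 276.65919116920855 214.02581535633402 -0.018557164408848654 [[0.004, -0.985, 0.172, 0.269], [-1.0, -0.005, -0.005, 0.082], [0.006, -0.172, -0.985, 1.451], [0.0, 0.0, 0.0, 1.0]]
```

View pics/scene0.png

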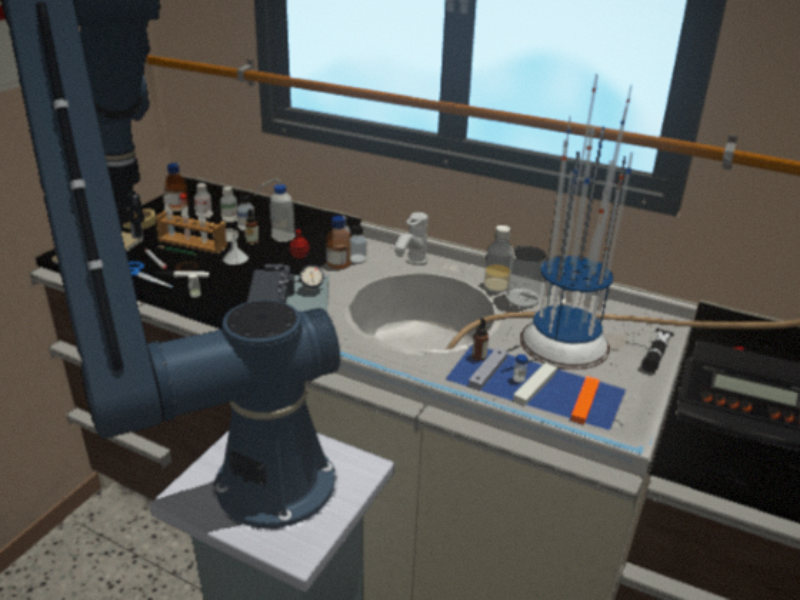

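View pics/top0.png

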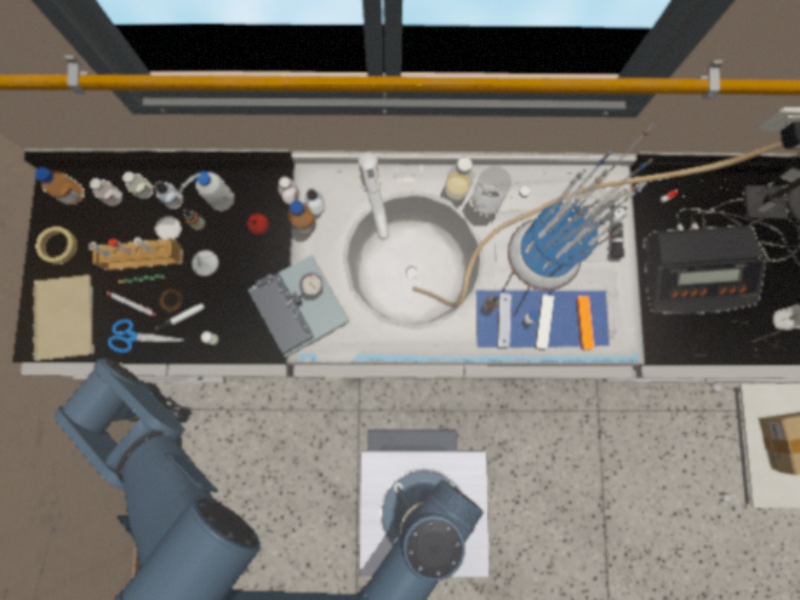

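The views show the gauge at about (297,305) in the top picture. The master bar is at (504,320) with the bottle at (490,303) and the blue vial at (528,318). I'll enlarge both areas next.

```bash
python3 - <<'E'
import pickle,cv2,numpy as np
D=pickle.load(open("d0.pkl","rb"))
def crop(n,x,y,w,h): return cv2.resize(D[n]["image"][y:y+h,x:x+w,::-1],(400,300),interpolation=cv2.INTER_CUBIC)
a=np.hstack([crop("top",168,174,80,60),crop("top",326,194,80,60)])
b=np.hstack([crop("scene",164,176,80,60),crop("scene",306,220,80,60)])
cv2.imwrite("pics/crop1.png",np.vstack([a,b]))
E
cat > h.py <<'E'
import numpy as np,cv2
from scipy.spatial.transform import Rotation as R
def ray(d,u,v):
    p=np.array([(u-d["cx"])/d["fx"],(v-d["cy"])/d["fy"]]); q=p.copy()
    for _ in range(20): q=p/(1+d["k1"]*(q@q))
    P=np.array(d["pose"]); return P[:3,3],P[:3,:3]@np.array([*q,1])
def onz(d,u,v,z):
    o,r=ray(d,u,v); return o+r*(z-o[2])/r[2]
def proj(d,p):
    P=np.array(d["pose"]); c=P[:3,:3].T@(np.array(p)-P[:3,3]); q=c[:2]/c[2]; q=q*(1+d["k1"]*(q@q))
    return np.array([q[0]*d["fx"]+d["cx"],q[1]*d["fy"]+d["cy"]])
E
```

```text
(no output)
```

View pics/crop1.png

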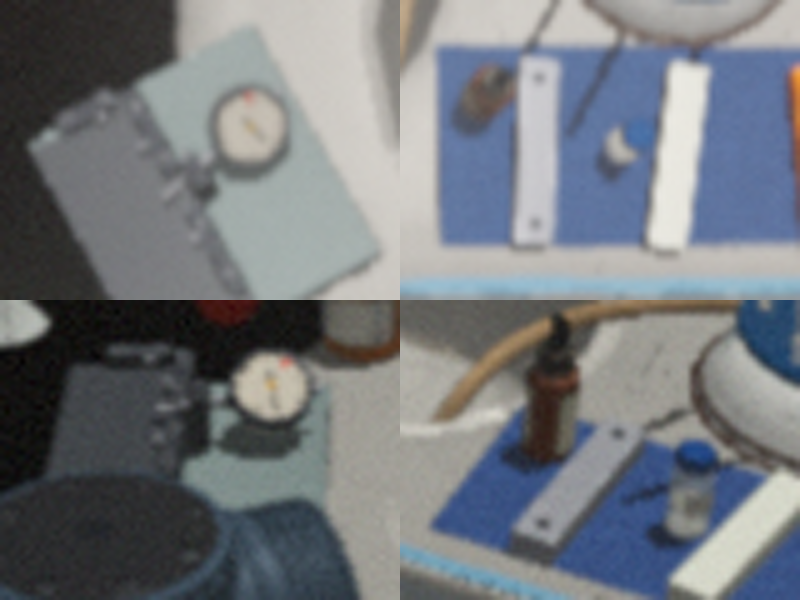

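The crops (5x) show the bar's bushes at (538,77) and (535,224) in the top crop, and (619,433) and (543,523) in the scene crop. The dial is centred near (250,130) and (272,387), with its red mark near the top. The green base plate's right edge runs from (255,25) to (380,250). The next step measures these.

Run:
```python
import pickle
from h import *
D=pickle.load(open("d0.pkl","rb"))
T,S=D["top"],D["scene"]
def dark(d,u,v,r=3):
    g=d["image"].astype(float).mean(2); y0,x0=int(v)-r,int(u)-r
    p=g[y0:y0+2*r+1,x0:x0+2*r+1]; w=np.clip(np.percentile(p,60)-p-8,0,None); yy,xx=np.mgrid[0:2*r+1,0:2*r+1]
    return x0+(w*xx).sum()/w.sum(),y0+(w*yy).sum()/w.sum()
def tri(a,b):
    (o1,r1),(o2,r2)=a,b; r1=r1/np.linalg.norm(r1);r2=r2/np.linalg.norm(r2)
    s=np.linalg.lstsq(np.c_[r1,-r2],o2-o1,rcond=None)[0]; p,q=o1+s[0]*r1,o2+s[1]*r2; return (p+q)/2,np.linalg.norm(p-q)
for n,d,pts in(("top",T,[(326+138/5,194+77/5),(326+135/5,194+224/5)]),("scene",S,[(306+219/5,220+133/5),(306+143/5,220+223/5)])):
    P=[onz(d,*dark(d,u,v),.024) for u,v in pts]; print(n,"bushes",np.round(P,4).tolist(),"mid",(P[0]+P[1])/2,"yaw",np.degrees(np.arctan2(*(P[0]-P[1])[1::-1])),np.linalg.norm(P[0]-P[1]))
# bar top mask
im=T["image"].astype(int); hsv=cv2.cvtColor(T["image"],cv2.COLOR_RGB2HSV)
m=((hsv[...,1]<60)&(hsv[...,2]>120)).astype(np.uint8); w=np.zeros_like(m); w[202:246,345:362]=1
c=max(cv2.findContours(m*w,0,1)[0],key=cv2.contourArea); r=cv2.minAreaRect(c); print("rect",r,onz(T,*r[0],.024))
# green plate
for n,d,win in(("top",T,(168,248,174,250)),):
    h=cv2.cvtColor(d["image"],cv2.COLOR_RGB2HSV); x0,x1,y0,y1=win
    sub=cv2.GaussianBlur(d["image"],(3,3),0)[y0:y1,x0:x1]; hs=cv2.cvtColor(sub,cv2.COLOR_RGB2HSV)
    print("hsv green",hs[int(60/5),int(215/5)],"bed",hs[35,22],"black",hs[10,10],"sink",hs[5,70])
    # right edge: scan rows
    bed=((hs[...,0]>70)&(hs[...,0]<105)&(hs[...,1]>25)).astype(np.uint8)
    cc=max(cv2.findContours(bed,0,1)[0],key=cv2.contourArea)[:,0,:]+[x0,y0]; hull=cv2.convexHull(cc)
    print("green hull",cv2.approxPolyDP(hull,2,True)[:,0].tolist())
    E=[]
    for v in range(186,220):
        row=np.where(bed[v-y0])[0]
        if len(row): E.append(onz(d,x0+row.max()+.5,v,.02))
    E=np.array(E); f=cv2.fitLine(E[:,:2].astype(np.float32),cv2.DIST_HUBER,0,.01,.01).ravel(); print("right edge dir",np.degrees(np.arctan(f[1]/f[0])),f[2:])
# dial white faces
C=[]
for d,(u,v) in((T,(168+50,174+26)),(S,(164+272/5,176+87/5))):
    h=cv2.cvtColor(d["image"],cv2.COLOR_RGB2HSV); m=(h[...,2]>135).astype(np.uint8); w=np.zeros_like(m); cv2.circle(w,(int(u),int(v)),7,1,-1)
    g=np.zeros_like(m); y,x=int(v),int(u); 
    L=cv2.connectedComponents(cv2.morphologyEx(m*w,3,np.ones((3,3))))[1]; ys,xs=np.where(w&m); c=cv2.convexHull(np.c_[xs,ys].astype(np.int32)); M=cv2.moments(c); uv=(M["m10"]/M["m00"],M["m01"]/M["m00"]); print("face",uv,cv2.contourArea(c)); C.append(ray(d,*uv))
print("dial",tri(*C),onz(T,*(0,0),.0)[0])
p=tri(*C)[0]
for a in(0,):
    hs=cv2.cvtColor(T["image"],cv2.COLOR_RGB2HSV)
```

```text
top bushes [[0.5417, -0.21, 0.024], [0.4282, -0.2131, 0.024]] mid [ 0.48499815 -0.21156979  0.024     ] yaw 1.5509185139826411 0.11354441456952559
scene bushes [[0.5436, -0.2168, 0.024], [0.4304, -0.2075, 0.024]] mid [ 0.48698556 -0.21215255  0.024     ] yaw -4.735116554171825 0.11362369874079505
rect ((353.0, 223.5), (43.0, 16.0), 90.0) [ 0.48450589 -0.21043046  0.024     ]
hsv green [ 85  16 173] bed [114  10 125] black [20 19 41] sink [ 18  12 209]
green hull [[220, 248], [210, 249]]Traceback (most recent call last):
  File "<stdin>", line 31, in <module>
IndexError: too many indices for array: array is 1-dimensional, but 2 were indexed
```

```bash
cat >> h.py <<'E'
def avg(n,k=6):
    from station import snapshot
    L=[snapshot(n) for _ in range(k)]; d=dict(L[0]); d["image"]=np.mean([l["image"].astype(np.float32) for l in L],0); return d
def tri(a,b):
    (o1,r1),(o2,r2)=a,b; r1=r1/np.linalg.norm(r1);r2=r2/np.linalg.norm(r2)
    s=np.linalg.lstsq(np.c_[r1,-r2],o2-o1,rcond=None)[0]; p,q=o1+s[0]*r1,o2+s[1]*r2; return (p+q)/2,np.linalg.norm(p-q)
def cross(p,thr,i0,step):
    # walk from i0 until profile falls past thr; subpixel
    i=i0
    while (p[i]-thr)*(p[i0]-thr)>0: i+=step
    a,b=p[i-step],p[i]; return i-step+step*(a-thr)/(a-b)
E
python3 - <<'E'
import pickle
from h import *
T,S=avg("top"),avg("scene"); pickle.dump((T,S),open("d1.pkl","wb"))
im=T["image"]; br=im[...,2]-im[...,0]   # blue mat high, bar low
print("br row",np.round(br[223,343:368]).tolist())
Lf,Rt=[],[]
for v in range(208,241):
    thr=(br[v,353:355].mean()+br[v,364:367].mean())/2
    Rt.append(onz(T,cross(br[v],thr,355,1),v,.024)); Lf.append(onz(T,cross(br[v],thr,352,-1),v,.015))
for n,E in(("L",Lf),("R",Rt)):
    E=np.array(E); k=np.polyfit(E[:,0],E[:,1],1); print(n,"yaw",np.degrees(np.arctan(k[0])),"y@0.485",np.polyval(k,.485),np.std(E[:,1]-np.polyval(k,E[:,0])))
g=im.mean(2); print("col",[np.round(g[198:256,u]).tolist() for u in(353,)])
def dark(d,u,v,r=2):
    g=d["image"].mean(2); x0,y0=int(round(u)),int(round(v)); p=g[y0-r:y0+r+1,x0-r:x0+r+1]; w=np.clip(np.median(p)-p-3,0,None)
    yy,xx=np.mgrid[-r:r+1,-r:r+1]; return x0+(w*xx).sum()/w.sum(),y0+(w*yy).sum()/w.sum()
for n,d,pts in(("top",T,[(326+138/5-.5,194+77/5-.5),(326+135/5-.5,194+224/5-.5)]),("scene",S,[(306+219/5-.5,220+133/5-.5),(306+143/5-.5,220+223/5-.5)])):
    Q=[dark(d,*p) for p in pts]; P=[onz(d,*q,.024) for q in Q]; print(n,np.round(Q,2).tolist(),"mid",(P[0]+P[1])/2,"yaw",np.degrees(np.arctan2(*(P[0]-P[1])[1::-1])),np.linalg.norm(P[0]-P[1]))
# plate right edge
gr=im[...,0]-im[...,1]; gg=cv2.GaussianBlur(gr,(3,3),0); print("gr row205",np.round(gg[205,205:255]).tolist())
print("gr scene",[np.round(g[205,205:255]).tolist()])
E
```

```text
br row [63.0, 62.0, 62.0, 61.0, 56.0, 31.0, 6.0, 3.0, 3.0, 2.0, 3.0, 3.0, 3.0, 6.0, 24.0, 56.0, 64.0, 65.0, 64.0, 65.0, 66.0, 66.0, 61.0, 34.0, 7.0]
L yaw 11.093051993448164 y@0.485 -0.18651079546895527 0.011867672358713843
R yaw -3.1430251923677694 y@0.485 -0.22546078281864299 0.0005265962995777962
col [[178.0, 160.0, 151.0, 145.0, 137.0, 127.0, 136.0, 168.0, 194.0, 199.0, 183.0, 162.0, 175.0, 196.0, 203.0, 204.0, 203.0, 204.0, 204.0, 203.0, 203.0, 203.0, 202.0, 202.0, 202.0, 202.0, 202.0, 201.0, 202.0, 201.0, 201.0, 201.0, 201.0, 201.0, 201.0, 201.0, 200.0, 200.0, 197.0, 181.0, 159.0, 166.0, 187.0, 192.0, 170.0, 141.0, 163.0, 183.0, 186.0, 185.0, 183.0, 184.0, 182.0, 181.0, 176.0, 162.0, 138.0, 121.0]]
top [[353.36, 209.13], [352.68, 238.29]] mid [ 0.484077   -0.21052165  0.024     ] yaw -3.0066581522616382 0.10978443615505418
scene [[349.14, 246.25], [334.07, 264.24]] mid [ 0.48912937 -0.21252989  0.024     ] yaw -3.4831549874423717 0.11083464779154642
gr row205 [-3.0, -3.0, -3.0, -3.0, -2.0, -2.0, -2.0, -1.0, 0.0, 2.0, 4.0, 4.0, 4.0, 4.0, 4.0, 4.0, 2.0, -0.0, -3.0, -6.0, -8.0, -9.0, -10.0, -10.0, -11.0, -11.0, -10.0, -8.0, -3.0, 1.0, 3.0, 3.0, 3.0, 3.0, 3.0, 3.0, 3.0, 3.0, 3.0, 3.0, 3.0, 3.0, 4.0, 4.0, 3.0, 3.0, 3.0, 3.0, 3.0, 3.0]
gr scene [[133.0, 126.0, 136.0, 157.0, 160.0, 139.0, 109.0, 102.0, 120.0, 143.0, 156.0, 162.0, 164.0, 160.0, 160.0, 157.0, 143.0, 118.0, 107.0, 115.0, 139.0, 159.0, 166.0, 169.0, 168.0, 168.0, 168.0, 168.0, 176.0, 194.0, 202.0, 203.0, 203.0, 203.0, 204.0, 205.0, 205.0, 206.0, 206.0, 204.0, 204.0, 202.0, 198.0, 186.0, 172.0, 159.0, 148.0, 146.0, 155.0, 170.0]]
```

```bash
cat >> h.py <<'E'
def ring(d,u,v,r0=4.5,r1=9.5):
    g=d["image"].mean(2).astype(np.float32)
    for _ in range(3):
        P=[]
        for a in np.linspace(0,2*np.pi,60,endpoint=False):
            rr=np.arange(r0,r1,.1); p=cv2.remap(g,(u+rr*np.cos(a)).astype(np.float32)[None],(v+rr*np.sin(a)).astype(np.float32)[None],cv2.INTER_CUBIC)[0]
            r=rr[p.argmin()]; P.append((u+r*np.cos(a),v+r*np.sin(a)))
        e=cv2.fitEllipse(np.array(P,np.float32)); u,v=e[0]
    return e
def linefit(E): 
    f=cv2.fitLine(np.float32(E)[:,:2],cv2.DIST_HUBER,0,.001,.001).ravel().astype(float); return f
E
python3 - <<'E'
import pickle
from h import *
T,S=pickle.load(open("d1.pkl","rb"))
im=T["image"]; gr=cv2.GaussianBlur(im[...,0]-im[...,1],(3,3),0); g=im.mean(2)
et=ring(T,217.3,199.5); es=ring(S,164+272/5-.5,176+87/5-.5); print(et,es)
p,err=tri(ray(T,*et[0]),ray(S,*es[0])); print("dial",p,err, "topz64",onz(T,*et[0],.064),"scene",onz(S,*es[0],.064))
E=[]
for v in range(188,220):
    u0=int(168+(255+(v-174-5)*125/45)/5-3.5-.5)
    try: E.append(onz(T,cross(gr[v],-3.5,u0,1),v,.02))
    except Exception as x: print(v,x)
f=linefit(E); print("right edge yaw",np.degrees(np.arctan2(f[1],f[0])),f)
d=f[:2]*np.sign(f[0]); n=np.array([-d[1],d[0]])
R_=[((e[:2]-f[2:])@n) for e in E]; print("res mm",np.round(1000*np.array(R_),1).tolist())
G=f[2:]+110e-3*n; print("dial y-off from right edge (exp 42mm)",(p[:2]-f[2:])@n)
# far edge: columns between left corner and far corner: brightness step along the columns (black->green / sink->green)
F=[]
for u in range(200,216):
    v0=174+(25+(255-(u+.5-168)*5)*120/225)/5-.5
    pr=g[:,u]; i=int(v0)+4; hi=pr[i:i+2].mean(); lo=pr[int(v0)-5:int(v0)-3].mean()
    F.append(onz(T,u,cross(pr,(hi+lo)/2,i,-1),.02)); 
F=np.array(F); print("far edge along-x from dial (exp 102 if base ±103)",np.round(1000*((F[:,:2]-p[:2])@d),1).tolist())
f2=linefit(F); print("far edge dir",np.degrees(np.arctan2(f2[1],f2[0])))
org=p[:2]-d*.001+n*.068; print("origin from dial",org)
# red mark, pointer hints
for nme,D,e in(("T",T,et),("S",S,es)):
    I=D["image"]; red=np.clip(I[...,0]-I[...,1:3].max(2)-25,0,None); w=np.zeros(red.shape,np.float32); cv2.circle(w,(int(round(e[0][0])),int(round(e[0][1]))),7,1,-1); red=red*w
    yy,xx=np.mgrid[:420,:560]; u,v=(red*xx).sum()/red.sum(),(red*yy).sum()/red.sum()
    yaw=np.arctan2(d[1],d[0]); M=R.from_euler("z",yaw).as_matrix(); ax=M@[-.574,0,.819]; up=M@[.819,0,.574]; rt=M@[0,-1,0]
    o,r=ray(D,u,v); q=o+r*((p-o)@ax)/(r@ax)-p; print(nme,"red ang deg cw from top",np.degrees(np.arctan2(q@rt,q@up)),"r",np.linalg.norm(q))
E
```

```text
((217.59474182128906, 199.45962524414062), (15.037105560302734, 16.806386947631836), 11.706192970275879) ((217.54751586914062, 191.87826538085938), (17.506521224975586, 18.113868713378906), 156.0790557861328)
dial [0.5644996  0.28640775 0.07015403] 0.0046669642900264985 topz64 [0.56452045 0.28927523 0.064     ] scene [0.57504321 0.29066624 0.064     ]
right edge yaw 30.44190497268498 [0.86214334 0.50666445 0.54204571 0.23110265]
res mm [0.1, 0.1, 0.5, 1.2, 7.0, 7.4, 8.0, 8.5, 9.2, 10.1, 11.5, 0.4, 0.2, 0.1, -0.2, -0.4, -0.2, -0.0, 0.1, 0.1, 0.1, 0.0, 0.1, -0.2, -0.3, -0.0, 0.1, 0.3, 0.1, -0.1, -0.1, -0.1]
dial y-off from right edge (exp 42mm) 0.03630433720865506
far edge along-x from dial (exp 102 if base ±103) [87.4, 87.5, 86.7, 84.9, 82.5, 72.9, 81.6, 82.5, 88.0, 87.8, 87.2, 86.8, 86.1, 86.4, 87.9, 86.7]
far edge dir -58.807497572859866
origin from dial [0.52918428 0.34452683]
T red ang deg cw from top 20.598523912592082 r 0.023077078020973866
S red ang deg cw from top 41.66886535111028 r 0.019320907600050997
```

{"fn": "move_arm", "kwargs": {"commands": "-20 -23 0 0 0 -3 0.2; -60 -69 0 0 0 -9 0.2; -100 -115 0 0 0 -15 0.2; -140 -161 0 0 0 -20 0.2; -180 -205 0 0 0 -23 0.2", "grip_force": 40}}

```text
t: 1.32
tcp_pos: [0.346, 0.2973, 0.2316]
tool_rot: [0.024, 1.0, 0.0, 0.001]
force: [0.6, -0.2, -0.8]
finger_gap: 0.597
gripper_force: 0.0
```

Run:
```python
import pickle
from h import *
from station import telemetry
s=telemetry.sense(); print(np.round(s["tcp_pos"],4),np.round(s["tool_rot"],3),np.round(s["q"],3),s["finger_gap"],s["t"])
T,S=pickle.load(open("d1.pkl","rb"))
for n,(x,y,z) in dict(far=(255,25,.02),near=(380,250,.02),left=(30,145,.02),bedL=(30,145,.042)).items():
    print(n,onz(T,168+x/5-.5,174+y/5-.5,z))
I=np.vstack([cv2.resize(D["image"].astype(np.uint8)[y:y+60,x:x+80,::-1],(800,600),interpolation=cv2.INTER_CUBIC) for D,x,y in((T,166,176),)])
cv2.imwrite("pics/gauge.png",I)
```

```text
[0.346  0.2973 0.2316] [0.024 1.    0.    0.001] [ 0.464  0.3    1.841 -0.     0.999 -1.058] 0.5968197616664773 1.325
far [0.65520101 0.29492511 0.02      ]
near [0.48303218 0.19675552 0.02      ]
left [0.56134673 0.46113297 0.02      ]
bedL [0.55685922 0.45529665 0.042     ]
```

View pics/gauge.png

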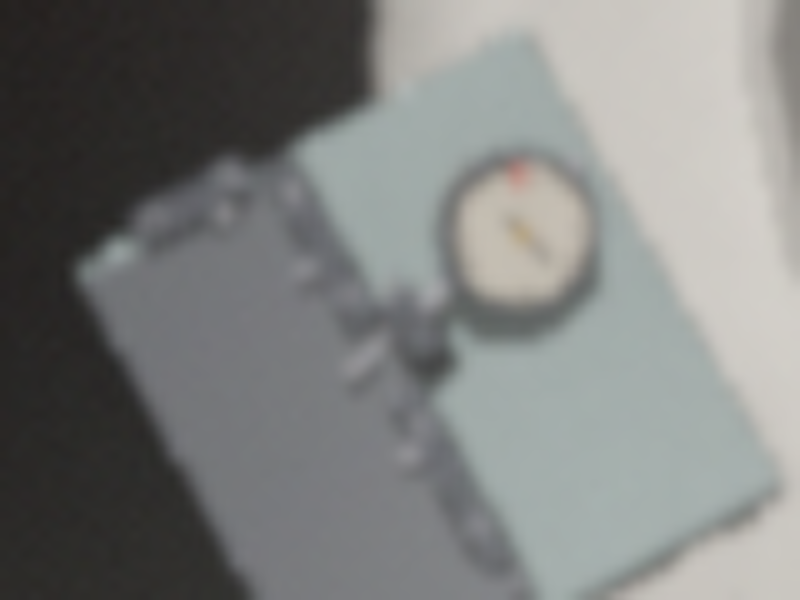

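The 10x crop of the top view shows bright tops for the far button (305,268), near button (407,455), plunger (365,360) and end button (228,212). The dial is centred at about (523,235), the red mark is at (517,172), and the pointer points down and right. Fitting the gauge pose comes next.

Run:
```python
import pickle
from h import *
T,S=pickle.load(open("d1.pkl","rb"))
g=T["image"].mean(2)
pts={"far":((305,268),(50,7,55)),"near":((407,455),(-30,7,55)),"plg":((365,360),(10,9,53)),"end":((228,212),(83,24,55)),"dial":((217.595,199.46),(1,-68,64))}
A,B=[],[]
for n,((x,y),m) in pts.items():
    u,v=(x,y) if n=="dial" else (166+(x+.5)/10-.5,176+(y+.5)/10-.5)
    A.append(m[:2]);B.append(1000*onz(T,u,v,m[2]/1000)[:2])
A,B=np.array(A,float),np.array(B)
def kab(A,B):
    a,b=A-A.mean(0),B-B.mean(0); th=np.arctan2((a[:,0]*b[:,1]-a[:,1]*b[:,0]).sum(),(a*b).sum()); M=np.array([[np.cos(th),-np.sin(th)],[np.sin(th),np.cos(th)]]); return th,B.mean(0)-M@A.mean(0),M
for sel in([0,1,2,3,4],[0,1,2,3],):
    th,t,M=kab(A[sel],B[sel]); print(sel,np.degrees(th),t,"res",np.round((B-t)@M-A,1).tolist())
th,t,M=kab(A,B)
for n,(x,y),z in(("farR",(525,32),.02),("nearR",(778,478),.02),("leftfar",(78,268),.042)):
    b=1000*onz(T,166+(x+.5)/10-.5,176+(y+.5)/10-.5,z)[:2]; print(n,np.round((b-t)@M,1))
M3=np.eye(4);M3[:2,:2]=M;M3[:2,3]=t
for n,p in(("dial",(1,-68,64)),("end",(83,24,55)),("far",(50,7,55))): print(n,"scene px",proj(S,(M3@[*p,1])[:3]/1000) if 0 else proj(S,np.r_[(M@p[:2]+t)/1000,p[2]/1000]))
# bar & bottle: mats
```

```text
[0, 1, 2, 3, 4] 34.633933202507855 [519.50933337 337.01261598] res [[-2.3, -0.8], [-1.8, 5.7], [-3.1, -2.4], [-1.6, -5.7], [8.9, 3.1]]
[0, 1, 2, 3] 29.76928099747597 [516.00251696 336.5992042 ] res [[0.2, 1.9], [0.5, 1.6], [-0.5, -3.2], [-0.2, -0.2], [17.6, 2.8]]
farR [  87.9 -109.8]
nearR [-108.9  -94.5]
leftfar [98.8 76.3]
dial scene px [217.22335748 194.43085348]
end scene px [191.15041787 186.61080908]
far scene px [195.82107153 190.80042309]
```

{"fn": "move_arm", "kwargs": {"commands": "-10 -60 0 0 0 0 0.2; -30 -120 0 0 0 0 0.2; -50 -180 0 0 0 0 0.2; -70 -240 0 0 0 0 0.2; -90 -300 0 0 0 0 0.2"}}

```text
t: 1.95
tcp_pos: [0.4199, -0.0046, 0.2318]
tool_rot: [0.026, 1.0, -0.0, 0.001]
force: [0.8, 0.2, 0.6]
finger_gap: 0.598
gripper_force: 0.0
```

```bash
cat >> h.py <<'E'
def gpose(t,deg):
    M=np.eye(3); M[:2,:2]=R.from_euler("z",deg,degrees=True).as_matrix()[:2,:2]; return M,np.array([*t,0.])
E
python3 - <<'E'
import pickle
from h import *
T,S=pickle.load(open("d1.pkl","rb"))
M,t=gpose((516,336.6),29.77)
polys={"base":[(-103,-110,20),(103,-110,20),(103,82,20),(-103,82,20)],"bed":[(-95,-8,42),(91,-8,42),(91,82,42),(-95,82,42)],
"post":[(-3,-25,64),(23,-25,64),(23,-11,64),(-3,-11,64)],"block":[(86,9,53),(100,9,53),(100,55,53),(86,55,53)],
"btn":[(-30,10,52),(-30,4,52)],"btf":[(50,10,52),(50,4,52)],"plg":[(10,15,51),(10,4,51)],"end":[(80,24,52),(86,24,52)]}
a=np.linspace(0,2*np.pi,40); up=np.array([.819,0,.574]);rt=np.array([0,-1,0])
polys["rim"]=[np.array([1,-68,64])+29*(np.cos(b)*up+np.sin(b)*rt) for b in a]
out=[]
for D,x0,y0 in((T,166,176),(S,166,160)):
    I=cv2.resize(D["image"].astype(np.uint8)[y0:y0+60,x0:x0+53,::-1].copy(),(530,600),interpolation=cv2.INTER_CUBIC)[:, :530]
    for n,P in polys.items():
        q=np.array([(proj(D,(M@p+t)/1000)+.5-[x0,y0])*10-.5 for p in np.array(P,float)]).round().astype(np.int32)
        cv2.polylines(I,[q],n!="x",(0,255,255) if n!="rim" else (255,0,255),1)
    out.append(I)
cv2.imwrite("pics/ov.png",cv2.resize(np.hstack(out),(800,453)))
E
```

```text
(no output)
```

View pics/ov.png

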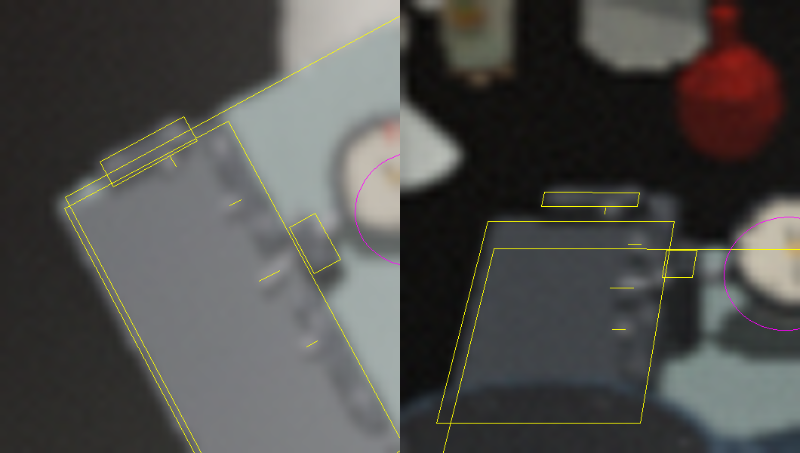

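{"fn": "move_arm", "kwargs": {"commands": "-10 -50 0 0 0 0 0.2; -20 -90 10 0 0 0 0.2; -32 -130 20 0 0 0 0.2; -44 -170 50 0 0 0 0.2; -54 -206 80 0 0 0 0.2"}}

```text
t: 2.58
tcp_pos: [0.4634, -0.213, 0.151]
tool_rot: [0.026, 1.0, -0.001, 0.001]
force: [0.0, 0.9, 0.1]
finger_gap: 0.598
gripper_force: 0.0
```

The overlay shows the bed, end block and buttons matching at yaw of about 29.8°. In both views the dial sits about 16 mm further along +x than I predicted, so I'll check that again when I get to it. Next, the bar: I'll grasp it 42 mm on the near side of its centre, clear of the bottle and vial.

{"fn": "move_arm", "kwargs": {"commands": "19 3 0 0 0 0 0; 19 3 40 0 0 0 0; 19 3 80 0 0 0 0; 19 3 120 0 0 0 0; 19 3 134 0 0 0 0"}}

```text
t: 3.2
tcp_pos: [0.443, -0.2065, 0.0156]
tool_rot: [0.026, 1.0, 0.001, -0.001]
force: [-0.4, -0.8, 0.4]
finger_gap: 0.501
gripper_force: 0.0
```

Run:
```python
from h import *
from station import telemetry,snapshot
s=telemetry.sense(); print(np.round(s["tcp_pos"],4),np.round(s["tool_rot"],4),s["finger_gap"],np.round(s["force"],1))
a,b=snapshot("top"),snapshot("scene")
cv2.imwrite("pics/grasp.png",np.hstack([cv2.resize(d["image"][y:y+60,x:x+60,::-1],(400,400),interpolation=cv2.INTER_CUBIC) for d,x,y in((a,326,194),(b,306,220))]))
```

```text
[ 0.443  -0.2065  0.0156] [ 2.570e-02  9.997e-01  9.000e-04 -1.300e-03] 0.5008961409783382 [-0.4 -0.8  0.4]
```

View pics/grasp.png

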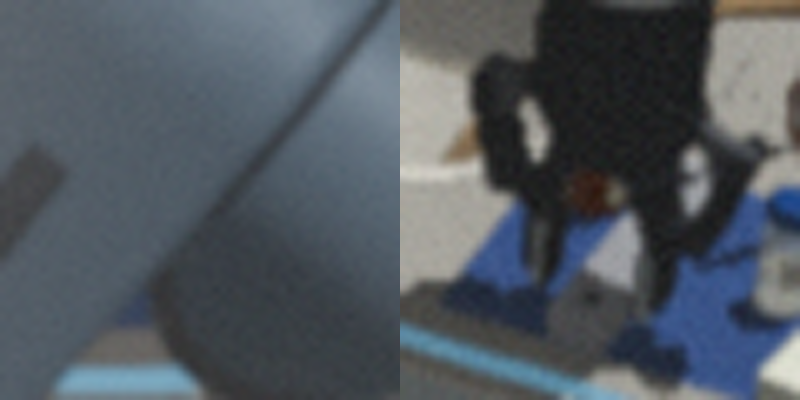

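The scene view shows the fingers straddling the bar's near half, at about (540,270) and (660,290). The bottle and vial are untouched. I'll go down 6 mm and grip.

{"fn": "move_arm", "kwargs": {"commands": "0 0 6 0 0 0 0; 0 0 6 0 0 0 -0.7; 0 0 6 0 0 0 -0.8; 0 0 6 0 0 0 -0.8; 0 0 6 0 0 0 -0.8", "grip_force": 80}}

```text
t: 3.92
tcp_pos: [0.4445, -0.2076, 0.0126]
tool_rot: [0.026, 1.0, -0.001, 0.001]
force: [-1.4, -0.3, 7.6]
finger_gap: 0.303
gripper_force: 79.5
```

{"fn": "move_arm", "kwargs": {"commands": "0 0 -10 0 0 0 -0.8; 0 0 -30 0 0 0 -0.8; 0 0 -60 0 0 0 -0.8; 0 0 -100 0 0 0 -0.8; 0 0 -130 0 0 0 -0.8"}}

```text
t: 4.55
tcp_pos: [0.4434, -0.2065, 0.143]
tool_rot: [0.026, 1.0, 0.0, -0.0]
force: [0.6, -0.3, -2.1]
finger_gap: 0.3
gripper_force: 78.9
```

Run:
```python
from h import *
from station import telemetry
s=telemetry.sense(); print(s["t"],np.round(s["tcp_pos"],4),np.round(s["tool_rot"],4),s["finger_gap"],np.round(s["force"],1),np.round(s["ft_torque"],2))
Rt=R.from_quat(s["tool_rot"]).as_matrix()
# grasp: TCP relative to bar centre along bar -42ish ; bar along -toolx
M,t=gpose((516,336.6),29.77)
off=-.042
tx=np.array([-np.cos(np.radians(29.77)),-np.sin(np.radians(29.77)),0])  # desired tool x
home=(M@[10-12,46,42]+t)/1000; tgt=home+M@[off,0,0]
print("tgt tcp xy",tgt[:2], "delta tool",1000*Rt.T@(np.r_[tgt[:2],s["tcp_pos"][2]]-s["tcp_pos"]),"yaw now",np.degrees(np.arctan2(-Rt[1,0],-Rt[0,0])))
```

```text
4.55 [ 0.4434 -0.2065  0.143 ] [ 2.550e-02  9.997e-01  0.000e+00 -1.000e-04] 0.3003201769983827 [ 0.6 -0.3 -2.1] [-0.03  0.12  0.01]
tgt tcp xy [0.45496698 0.35468232] delta tool [1.70265432e+01 5.61074577e+02 1.93493349e-02] yaw now -2.9239760238112242
```

{"fn": "move_arm", "kwargs": {"commands": "2 40 0 0 0 0 -0.8; 5 100 0 0 0 0 -0.8; 8 160 0 0 0 0 -0.8; 10 220 0 0 0 0 -0.8; 12 280 0 0 0 0 -0.8"}}

```text
t: 5.18
tcp_pos: [0.4453, 0.0752, 0.1416]
tool_rot: [0.026, 1.0, 0.0, -0.0]
force: [2.0, -1.1, -2.6]
finger_gap: 0.301
gripper_force: 78.9
```

{"fn": "move_arm", "kwargs": {"commands": "1 60 0 0 0 -7 -0.8; 2 120 0 0 0 -14 -0.8; 3 180 0 0 0 -21 -0.8; 4 240 0 0 0 -28 -0.8; 5 281 0 0 0 -32.7 -0.8"}}

```text
t: 5.8
tcp_pos: [0.4544, 0.3567, 0.1414]
tool_rot: [-0.259, 0.966, 0.0, -0.0]
force: [-0.2, -0.5, -3.0]
finger_gap: 0.301
gripper_force: 79.0
```

Run:
```python
from h import *
from station import telemetry
import pickle
T,S=avg("top",3),avg("scene",3); pickle.dump((T,S),open("d2.pkl","wb"))
s=telemetry.sense(); print(s["t"],np.round(s["tcp_pos"],4),np.round(s["tool_rot"],4),np.round(s["q"],2),s["finger_gap"],np.round(s["force"],1))
cv2.imwrite("pics/hover.png",np.hstack([cv2.resize(d["image"].astype(np.uint8)[y:y+75,x:x+60,::-1],(400,500),interpolation=cv2.INTER_CUBIC) for d,x,y in((T,166,176),(S,164,150))]))
```

```text
6.1 [0.4546 0.3529 0.141 ] [-2.564e-01  9.666e-01 -4.000e-04 -1.200e-03] [ 0.47  0.58  1.64 -0.    0.92 -1.62] 0.30110268049104677 [ 0.1 -1.  -2.1]
```

View pics/hover.png

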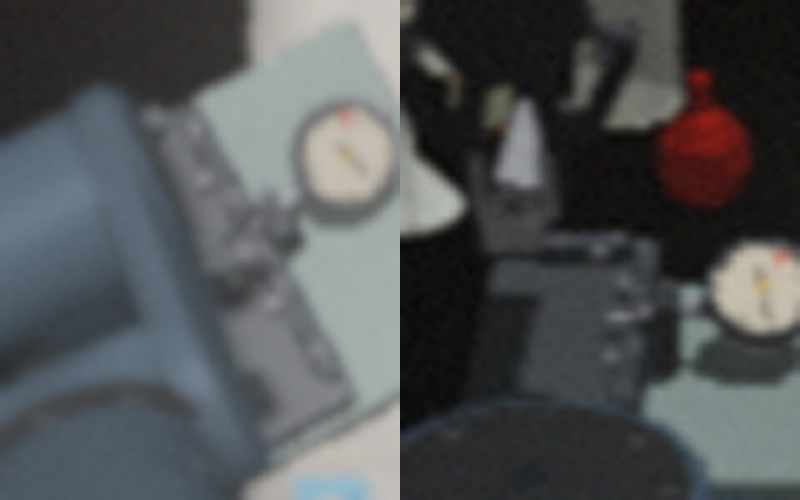

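The scene view shows the bar held level above the bed, with its far end at about (525,150). The dial and bench items are undisturbed. I'll lower it.

{"fn": "move_arm", "kwargs": {"commands": "0 0 30 0 0 0 -0.8; 0 0 60 0 0 0 -0.8; 0 0 75 0 0 0 -0.8; 0 0 83 0 0 0 -0.8; 0 0 86 0 0 0 -0.8"}}

```text
t: 6.72
tcp_pos: [0.456, 0.354, 0.0555]
tool_rot: [-0.256, 0.967, 0.0, 0.0]
force: [-0.6, 0.6, -2.3]
finger_gap: 0.303
gripper_force: 79.2
```

{"fn": "move_arm", "kwargs": {"commands": "0 0 2 0 0 0 -0.8; 0 0 4 0 0 0 -0.8; 0 0 5 0 0 0 -0.8; 0 0 6 0 0 0 -0.8; 0 0 6 0 0 0 -0.8"}}

```text
t: 7.35
tcp_pos: [0.4556, 0.3543, 0.0494]
tool_rot: [-0.257, 0.966, 0.0, 0.0]
force: [0.0, -0.5, -2.9]
finger_gap: 0.301
gripper_force: 79.2
```

{"fn": "move_arm", "kwargs": {"commands": "0 0 0.5 0 0 0 -0.8; 0 0 1 0 0 0 -0.8; 0 0 1.5 0 0 0 -0.8; 0 0 2 0 0 0 -0.8; 0 0 2.5 0 0 0 -0.8"}}

```text
t: 7.98
tcp_pos: [0.4556, 0.3543, 0.0486]
tool_rot: [-0.257, 0.966, 0.0, 0.0]
force: [-4.1, -1.6, 14.4]
finger_gap: 0.297
gripper_force: 81.2
```

{"fn": "move_arm", "kwargs": {"commands": "0 0 -1.5 0 0 0 -0.2; 0 0 -1.5 0 0 0 -0.2; 0 0 -1.5 0 0 0 -0.2; 0 0 -20 0 0 0 -0.2; 0 0 -50 0 0 0 -0.2"}}

```text
t: 8.6
tcp_pos: [0.4551, 0.3539, 0.0972]
tool_rot: [-0.257, 0.966, -0.0, -0.001]
force: [0.3, 0.4, 1.1]
finger_gap: 0.397
gripper_force: 0.0
```

```bash
cat >> h.py <<'E'
G=gpose((516,336.6),29.77)
def st(tgt=None):
    from station import telemetry
    s=telemetry.sense(); M,t=G; p=np.array(s["tcp_pos"]); Rt=R.from_quat(s["tool_rot"]).as_matrix()
    print(round(s["t"],2),"tcp gauge",np.round(M.T@(1000*p-t),1),"F gauge",np.round(M.T@np.array(s["force"]),1),"gap",round(s["finger_gap"],3),"yaw",round(float(np.degrees(np.arctan2(-Rt[1,0],-Rt[0,0]))),2))
    if tgt is not None: print("delta tool",np.round(Rt.T@(M@np.array(tgt)+t-1000*p),1))
    return s
E
python3 - <<'E'
from h import *
st([10,84,100])
E
```

```text
8.6 tcp gauge [-44.3  45.2  97.2] F gauge [0.4 0.2 1.1] gap 0.397 yaw 29.75
delta tool [-54.3  38.8  -2.9]
```

{"fn": "move_arm", "kwargs": {"commands": "-25 20 0 0 0 0 -1; -54 41 0 0 0 0 -1; -54 41 20 0 0 0 -1; -54 41 40 0 0 0 -1; -54 41 47 0 0 0 -1", "grip_force": 60}}

```text
t: 9.22
tcp_pos: [0.4809, 0.4157, 0.0485]
tool_rot: [-0.257, 0.967, -0.0, -0.002]
force: [0.1, -0.3, -0.2]
finger_gap: -0.003
gripper_force: 0.0
```

{"fn": "move_arm", "kwargs": {"commands": "0 -5 0 0 0 0 -1; 0 -10 0 0 0 0 -1; 0 -15 0 0 0 0 -1; 0 -20 0 0 0 0 -1; 0 -24 0 0 0 0 -1"}}

```text
t: 9.85
tcp_pos: [0.4943, 0.396, 0.0503]
tool_rot: [-0.256, 0.967, 0.001, 0.0]
force: [-0.7, 3.2, 2.1]
finger_gap: -0.002
gripper_force: 1.8
```

Run:
```python
from h import *
st()
```

```text
9.85 tcp gauge [10.7 62.3 50.3] F gauge [0.9 3.1 2.1] gap -0.002 yaw 29.72
```

{"fn": "move_arm", "kwargs": {"commands": "0 -2 0 0 0 0 -1; 0 -4 0 0 0 0 -1; 0 -6 0 0 0 0 -1; 0 -7 0 0 0 0 -1; 0 -8 0 0 0 0 -1"}}

```text
t: 10.48
tcp_pos: [0.4982, 0.3893, 0.0502]
tool_rot: [-0.257, 0.966, 0.0, 0.0]
force: [-2.5, 4.9, 5.7]
finger_gap: -0.005
gripper_force: 3.5
```

Run:
```python
from h import *
st()
```

```text
10.47 tcp gauge [10.7 54.6 50.2] F gauge [0.3 5.5 5.7] gap -0.005 yaw 29.75
```

{"fn": "move_arm", "kwargs": {"commands": "0 -1 0 0 0 0 -1; 0 -2 0 0 0 0 -1; 0 -3 0 0 0 0 -1; 0 -3 0 0 0 0 -1; 0 -3 0 0 0 0 -1"}}

```text
t: 11.1
tcp_pos: [0.4986, 0.3872, 0.0502]
tool_rot: [-0.257, 0.967, 0.001, -0.0]
force: [-3.9, 6.4, 6.1]
finger_gap: -0.004
gripper_force: 4.6
```

Run:
```python
from h import *
st()
T,S=avg("top",2),avg("scene",2)
cv2.imwrite("pics/push.png",np.hstack([cv2.resize(d["image"].astype(np.uint8)[y:y+75,x:x+60,::-1],(400,500),interpolation=cv2.INTER_CUBIC) for d,x,y in((T,166,176),(S,164,150))]))
```

```text
11.1 tcp gauge [10.  52.5 50.2] F gauge [-0.2  7.5  6.1] gap -0.004 yaw 29.73
```

View pics/push.png

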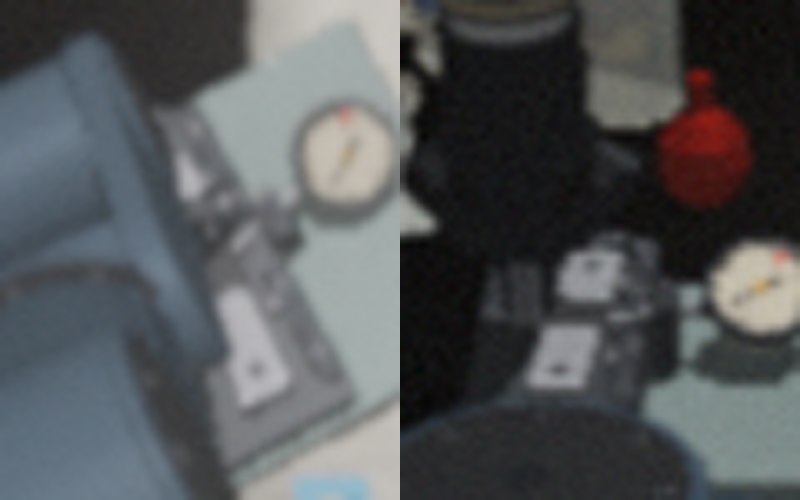

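The bar is close to the fence. The pointer in the top view, at (348,155), has swung clockwise to the lower left, about a quarter turn, so roughly 2–3 mm remains. I'll raise the tool a little and keep pushing.

{"fn": "move_arm", "kwargs": {"commands": "0 0 -3 0 0 0 -1; 0 -1 -3 0 0 0 -1; 0 -2 -3 0 0 0 -1; 0 -3 -3 0 0 0 -1; 0 -4 -3 0 0 0 -1"}}

```text
t: 11.92
tcp_pos: [0.4995, 0.3832, 0.0524]
tool_rot: [-0.256, 0.967, 0.001, -0.002]
force: [-6.9, 7.4, 2.0]
finger_gap: 0.0
gripper_force: 5.0
```

Run:
```python
from h import *
st()
```

```text
11.93 tcp gauge [ 8.8 48.7 52.4] F gauge [-2.3  9.8  2. ] gap 0.0 yaw 29.69
```

{"fn": "move_arm", "kwargs": {"commands": "0 -1 0 0 0 0 -1; 0 -2 0 0 0 0 -1; 0 -3 0 0 0 0 -1; 0 -4 0 0 0 0 -1; 0 -4 0 0 0 0 -1"}}

```text
t: 12.55
tcp_pos: [0.4998, 0.3825, 0.053]
tool_rot: [-0.256, 0.967, 0.003, -0.002]
force: [-10.7, 13.6, 4.2]
finger_gap: 0.0
gripper_force: 8.9
```

Run:
```python
from h import *
st()
```

```text
12.55 tcp gauge [ 8.8 47.9 53. ] F gauge [-2.5 17.1  4.2] gap 0.0 yaw 29.63
```

{"fn": "move_arm", "kwargs": {"commands": "0 8 0 0 0 0 -1; 0 12 -20 0 0 0 -1; 20 12 -45 0 0 0 -1; 60 0 -50 0 0 0 -1; 100 -14 -50 0 0 0 -1"}}

```text
t: 13.18
tcp_pos: [0.4245, 0.3162, 0.1034]
tool_rot: [-0.257, 0.966, -0.001, 0.002]
force: [-0.2, -1.2, -1.2]
finger_gap: -0.001
gripper_force: 0.0
```

Run:
```python
from h import *
st([-93,24,52])
import pickle
T,S=avg("top",3),avg("scene",3); pickle.dump((T,S),open("d3.pkl","wb"))
```

```text
13.18 tcp gauge [-89.6  27.8 103.4] F gauge [-0.8 -0.9 -1.2] gap -0.001 yaw 29.83
delta tool [ 3.6 -3.6 51.4]
```

{"fn": "move_arm", "kwargs": {"commands": "5 -4 0 0 0 0 -1; 5 -4 30 0 0 0 -1; 5 -4 51 0 0 0 -1; 0 -4 51 0 0 0 -1; -6 -4 51 0 0 0 -1"}}

```text
t: 14.1
tcp_pos: [0.4315, 0.3173, 0.0521]
tool_rot: [-0.257, 0.966, -0.0, 0.0]
force: [-0.2, -1.0, -0.8]
finger_gap: 0.003
gripper_force: 0.8
```

{"fn": "move_arm", "kwargs": {"commands": "-2 0 0 0 0 0 -1; -4 0 0 0 0 0 -1; -6 0 0 0 0 0 -1; -8 0 0 0 0 0 -1; -9 0 0 0 0 0 -1"}}

```text
t: 14.72
tcp_pos: [0.4384, 0.3214, 0.052]
tool_rot: [-0.257, 0.966, -0.0, -0.0]
force: [-3.2, -1.6, 4.5]
finger_gap: 0.001
gripper_force: 2.2
```

Run:
```python
from h import *
st()
```

```text
14.72 tcp gauge [-74.9  25.3  52. ] F gauge [-3.6  0.2  4.5] gap 0.001 yaw 29.76
```

{"fn": "move_arm", "kwargs": {"commands": "-2 0 0 0 0 0 -1; -4 0 0 0 0 0 -1; -5 0 0 0 0 0 -1; -6 0 0 0 0 0 -1; -6 0 0 0 0 0 -1"}}

```text
t: 15.35
tcp_pos: [0.4435, 0.3242, 0.0517]
tool_rot: [-0.257, 0.966, -0.0, -0.0]
force: [-5.0, -2.8, 4.8]
finger_gap: 0.001
gripper_force: 2.5
```

Run:
```python
from h import *
st()
```

```text
15.35 tcp gauge [-69.   25.2  51.7] F gauge [-5.7  0.   4.8] gap 0.001 yaw 29.76
```

{"fn": "move_arm", "kwargs": {"commands": "-2 0 0 0 0 0 -1; -4 0 0 0 0 0 -1; -6 0 0 0 0 0 -1; -8 0 0 0 0 0 -1; -8 0 0 0 0 0 -1"}}

```text
t: 15.98
tcp_pos: [0.4435, 0.3245, 0.0514]
tool_rot: [-0.257, 0.966, -0.002, -0.009]
force: [-13.4, -10.0, 14.5]
finger_gap: 0.001
gripper_force: 8.3
```

Run:
```python
from h import *
st()
```

```text
15.97 tcp gauge [-69.   25.5  51.4] F gauge [-16.6  -2.1  14.5] gap 0.001 yaw 29.82
```

{"fn": "move_arm", "kwargs": {"commands": "14 0 0 0 0 0 -1; 16 0 -25 0 0 0 -1; 0 20 -50 0 0 0 -1; -40 41 -50 0 0 0 -1; -71 41 -50 0 0 0 -1"}}

```text
t: 16.6
tcp_pos: [0.4952, 0.4027, 0.1031]
tool_rot: [-0.258, 0.966, 0.001, 0.004]
force: [0.1, -0.9, -0.3]
finger_gap: -0.003
gripper_force: 0.0
```

{"fn": "move_arm", "kwargs": {"commands": "0 0 25 0 0 0 -1; 0 0 48 0 0 0 -1; 0 -6 49 0 0 0 -1; 0 -12 49 0 0 0 -1; 0 -15 49 0 0 0 -1"}}

```text
t: 17.23
tcp_pos: [0.5011, 0.3862, 0.054]
tool_rot: [-0.256, 0.967, 0.0, 0.002]
force: [0.1, -0.1, -0.3]
finger_gap: 0.001
gripper_force: 0.0
```

Run:
```python
from h import *
st()
```

```text
17.23 tcp gauge [11.7 50.5 54. ] F gauge [ 0.  -0.2 -0.3] gap 0.001 yaw 29.71
```

{"fn": "move_arm", "kwargs": {"commands": "0 -1 0 0 0 0 -1; 0 -3 0 0 0 0 -1; 0 -5 0 0 0 0 -1; 0 -7 0 0 0 0 -1; 0 -7 0 0 0 0 -1"}}

```text
t: 17.85
tcp_pos: [0.5032, 0.3809, 0.0536]
tool_rot: [-0.257, 0.966, 0.001, 0.001]
force: [-1.5, 3.0, 6.0]
finger_gap: 0.002
gripper_force: 3.4
```

Run:
```python
from h import *
st()
```

```text
17.85 tcp gauge [10.9 44.8 53.6] F gauge [0.1 3.4 6. ] gap 0.002 yaw 29.75
```

{"fn": "move_arm", "kwargs": {"commands": "0 -2 0 0 0 0 -1; 0 -4 0 0 0 0 -1; 0 -6 0 0 0 0 -1; 0 -8 0 0 0 0 -1; 0 -8 0 0 0 0 -1"}}

```text
t: 18.48
tcp_pos: [0.5041, 0.3795, 0.0539]
tool_rot: [-0.255, 0.967, 0.005, 0.0]
force: [-9.0, 19.4, 5.9]
finger_gap: 0.0
gripper_force: 12.3
```

Run:
```python
from h import *
st()
T,S=avg("top",3),avg("scene",3)
cv2.imwrite("pics/push2.png",np.hstack([cv2.resize(d["image"].astype(np.uint8)[y:y+75,x:x+60,::-1],(400,500),interpolation=cv2.INTER_CUBIC) for d,x,y in((T,166,176),(S,164,150))]))
```

```text
18.48 tcp gauge [10.9 43.2 53.9] F gauge [ 1.9 21.3  5.9] gap 0.0 yaw 29.59
```

{"fn": "move_arm", "kwargs": {"commands": "0 12 0 0 0 0 -1; 0 20 -25 0 0 0 -1; 0 20 -70 0 0 0 -1; 20 20 -120 0 0 0 -1; 60 0 -150 0 0 0 -1"}}

```text
t: 19.4
tcp_pos: [0.4564, 0.3439, 0.2049]
tool_rot: [-0.258, 0.966, -0.0, 0.003]
force: [0.4, -0.2, 0.3]
finger_gap: 0.002
gripper_force: 0.0
```

Run:
```python
from h import *
import pickle
st()
M,t=G
T,S=avg("top",4),avg("scene",4); pickle.dump((T,S),open("d4.pkl","wb"))
T0,S0=pickle.load(open("d1.pkl","rb"))
loc=lambda D,u,v,z:np.round(M.T@(1000*onz(D,u,v,z/1000)-t),1)
print("stem",loc(T0,209.8,205.5,51),loc(T0,208.5,207,55),"post dark",loc(T0,209,212,64))
# difference images: where did the pointer change
et=ring(T0,217.6,199.5); es=ring(S0,217.5,191.9)
I=[]
for D,x,y in((T0,196,180),(T,196,180),(S0,198,172),(S,198,172)):
    I.append(cv2.resize(np.clip(D["image"],0,255).astype(np.uint8)[y:y+36,x:x+40,::-1],(400,300),interpolation=cv2.INTER_CUBIC))
bar=[cv2.resize(np.clip(D["image"],0,255).astype(np.uint8)[y:y+60,x:x+80,::-1],(400,300),interpolation=cv2.INTER_CUBIC) for D,x,y in((T,166,176),(S,164,170))]
cv2.imwrite("pics/dial.png",cv2.resize(np.vstack([np.hstack([I[1],I[3]]),np.hstack(bar)]),(800,600)))
```

```text
19.4 tcp gauge [-48.1  36.  204.9] F gauge [ 0.3 -0.4  0.3] gap 0.002 yaw 29.87
stem [ 16.1 -29.3  51. ] [ 12.4 -22.8  55. ] post dark [ -7.1 -16.2  64. ]
```

View pics/dial.png

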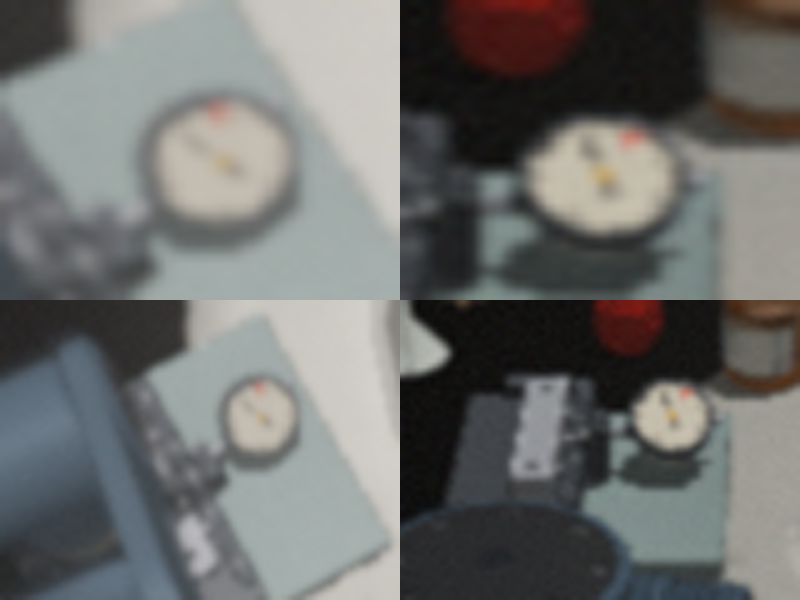

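The pointer's long end now points just left of the dial's top: hub at (220,160), tip near (188,135), red mark at (219,112). In the scene view the bar lies flush along the fence. I'll read both angles on the dial plane.

```bash
cat >> h.py <<'E'
def dialangles(D,uv,r=20):
    M,t=G; up=M@[.819,0,.574]; rt=M@[0,-1,0.]; c=onz(D,*uv,.064)
    I=np.clip(D["image"],0,255).astype(np.float32); th=np.radians(np.arange(-180,180,1.))
    def pol(ch,rs):
        P=np.array([[proj(D,c+q/1000*(np.cos(a)*up+np.sin(a)*rt)) for q in rs] for a in th]).astype(np.float32)
        return cv2.remap(ch,P[...,0],P[...,1],cv2.INTER_CUBIC).mean(1)
    dk=-pol(I.mean(2),np.arange(9,17,1.)); rd=pol(I[...,0]-I[...,1],np.arange(16,22,1.))
    def peak(s):
        s=s-np.median(s); k=s.argmax(); w=np.roll(s,180-k)[150:211]; w=np.clip(w-w.max()*.4,0,None); return np.degrees(th[k])+(w*np.arange(-30,31)).sum()/w.sum(),round(float(s.max()),1)
    return "pointer",peak(dk),"red",peak(rd)
E
python3 - <<'E'
from h import *
import pickle
T,S=pickle.load(open("d4.pkl","rb")); T0,S0=pickle.load(open("d1.pkl","rb"))
for n,D,a,b in(("T",T,(217.5,198.7),ring(T,217.6,199.4)[0]),("S",S,(217.8,192.5),ring(S,217.5,191.9)[0])):
    print(n,b); print(" hub",dialangles(D,a)); print(" ring",dialangles(D,b))
print("before T",dialangles(T0,(217.5,198.9)),"S",dialangles(S0,(217.8,192.5)))
print(G[0].T@(1000*tri(ray(T,217.5,198.7),ray(S,217.8,192.5))[0]-G[1]))
E
```

```text
T (217.5946807861328, 199.46165466308594)
 hub ('pointer', (np.float64(-20.18567557904448), 16.9), 'red', (np.float64(26.18845580495294), 24.6))
 ring ('pointer', (np.float64(-12.229135283966603), 17.5), 'red', (np.float64(25.454084550019708), 13.6))
S (217.51341247558594, 191.72781372070312)
 hub ('pointer', (np.float64(-22.14485696479578), 44.7), 'red', (np.float64(28.45988548750648), 48.4))
 ring ('pointer', (np.float64(-21.853114315189195), 38.4), 'red', (np.float64(36.66585107057889), 49.7))
before T ('pointer', (np.float64(162.30229746899914), 18.4), 'red', (np.float64(26.438456902578746), 21.6)) S ('pointer', (np.float64(170.64913701352134), 30.4), 'red', (np.float64(28.503177649823794), 49.2))
[ 21.02606327 -68.37459775  65.5412923 ]
```

```bash
cat >> h.py <<'E'
def goal(C,roll,back):
    """tool pose over dial: centre C (gauge mm), roll deg about tool z, back mm in front of rim"""
    s=st(); M,t=G; Rt=R.from_quat(s["tool_rot"])
    z=np.array([.574,0,-.819]);z/=np.linalg.norm(z); y=np.array([.819,0,.574]);y/=np.linalg.norm(y); x=np.cross(y,z)
    Rg=R.from_matrix(M@np.c_[x,y,z])*R.from_euler("z",roll,degrees=True)
    d=Rt.inv().apply(M@(np.array(C)-back*z)+t-1000*np.array(s["tcp_pos"])); rv=np.degrees((Rt.inv()*Rg).as_rotvec())
    print("shift",np.round(d,1),"rotvec",np.round(rv,1),np.linalg.norm(rv).round(1),"q",np.round(s["q"],2)); return s
E
python3 - <<'E'
from h import *
goal([15,-68,65],24,70)
E
```

```text
19.8 tcp gauge [-49.4  36.3 201.5] F gauge [ 0.4 -0.  -0.1] gap -0.003 yaw 29.77
shift [ -24.4 -104.3   79.1] rotvec [-34.8 -22.6 109.9] 117.4 q [ 0.45  0.49  1.6  -0.    1.05 -1.64]
```

{"fn": "move_arm", "kwargs": {"commands": "-3 -12 0 -3 -2 9.6 0.9; -6 -24 0 -6.1 -4 19.4 0.9; -9 -36 0 -9.2 -6 29 0.9; -12 -50 0 -12.2 -8 38.6 0.9; -15 -65 0 -15.3 -9.9 48.4 0.9", "grip_force": 25}}

```text
t: 20.42
tcp_pos: [0.5008, 0.2942, 0.2017]
tool_rot: [0.166, 0.974, 0.147, 0.047]
force: [1.3, -0.0, -0.0]
finger_gap: 0.947
gripper_force: 0.0
```

Run:
```python
from h import *
goal([15,-68,65],24,70)
```

```text
20.43 tcp gauge [-34.2 -29.3 201.7] F gauge [ 1.1 -0.7 -0. ] gap 0.947 yaw -19.75
shift [-31.9 -41.8  71.6] rotvec [-19.4 -12.6  61.1] 65.4 q [ 0.22  0.43  1.77  0.34  0.77 -1.25]
```

{"fn": "move_arm", "kwargs": {"commands": "-4 -5 8 -3.1 -2 9.8 0.9; -8 -10 16 -6.2 -4 19.6 0.9; -12 -15 24 -9.3 -6 29.4 0.9; -16 -20 32 -12.4 -8 39.2 0.9; -20 -26 40 -15.5 -10 49 0.9"}}

```text
t: 21.05
tcp_pos: [0.5171, 0.2753, 0.157]
tool_rot: [0.554, 0.785, 0.264, 0.085]
force: [1.0, 0.9, 1.2]
finger_gap: 0.947
gripper_force: 0.0
```

Run:
```python
from h import *
goal([15,-68,65],24,70)
```

```text
21.05 tcp gauge [-29.5 -53.8 157. ] F gauge [1.4 0.3 1.2] gap 0.947 yaw -67.9
shift [-18.8 -11.2  30.7] rotvec [-4.1 -2.7 12.6] 13.5 q [ 0.17  0.49  2.02  1.13  0.27 -1.23]
```

{"fn": "move_arm", "kwargs": {"commands": "-4 -2 6 -0.8 -0.5 2.5 0.9; -8 -4 12 -1.6 -1 5 0.9; -12 -7 18 -2.4 -1.6 7.5 0.9; -16 -9 24 -3.3 -2.2 10 0.9; -19 -11 30 -4.1 -2.7 12.6 0.9"}}

```text
t: 21.68
tcp_pos: [0.5279, 0.2651, 0.1229]
tool_rot: [0.638, 0.709, 0.286, 0.094]
force: [0.7, 0.3, -0.2]
finger_gap: 0.954
gripper_force: 0.0
```

Run:
```python
from h import *
import pickle
goal([15,-68,65],24,0)
T,S=avg("top",3),avg("scene",3); pickle.dump((T,S),open("d5.pkl","wb"))
cv2.imwrite("pics/last.png",np.hstack([cv2.resize(d["image"].astype(np.uint8)[y:y+75,x:x+60,::-1],(400,500),interpolation=cv2.INTER_CUBIC) for d,x,y in((T,186,160),(S,188,145))]))
```

```text
21.68 tcp gauge [-25.2 -67.9 122.9] F gauge [ 0.7 -0.1 -0.2] gap 0.954 yaw -80.04
shift [-0.3 -0.2 70.4] rotvec [-0.  -0.   0.2] 0.2 q [ 0.18  0.58  2.07  2.02  0.22 -1.9 ]
```

{"fn": "move_arm", "kwargs": {"commands": "0 0 10 0 0 0 0.9; 0 0 20 0 0 0 0.9; 0 0 30 0 0 0 0.9; 0 0 40 0 0 0 0.9; 0 0 45 0 0 0 0.9"}}

```text
t: 22.6
tcp_pos: [0.5504, 0.2782, 0.0875]
tool_rot: [0.637, 0.709, 0.287, 0.094]
force: [0.4, 0.9, 0.4]
finger_gap: 0.946
gripper_force: 0.0
```

Run:
```python
from h import *
import pickle
s=goal([15,-68,65],24,0)
T,S=avg("top",3),avg("scene",3); pickle.dump((T,S),open("d6.pkl","wb"))
Rt=R.from_quat(s["tool_rot"]).as_matrix();p=np.array(s["tcp_pos"])
I=[]
for d,x,y in((T,186,165),(S,188,160)):
    im=cv2.resize(d["image"].astype(np.uint8)[y:y+60,x:x+60,::-1],(400,400),interpolation=cv2.INTER_CUBIC)
    for q,c in((p,(0,255,0)),(p+Rt[:,1]*.04,(255,255,0)),(p-Rt[:,1]*.04,(255,255,0))):
        a=(proj(d,q)+.5-[x,y])*400/60-.5; cv2.drawMarker(im,tuple(int(k) for k in a.round()),c,cv2.MARKER_CROSS,10,1)
    I.append(im)
cv2.imwrite("pics/last.png",np.hstack(I))
```

```text
22.6 tcp gauge [  0.9 -67.8  87.5] F gauge [0.8 0.5 0.4] gap 0.946 yaw -79.91
shift [-0.8 -1.2 26.5] rotvec [ 0.1 -0.1  0.3] 0.4 q [ 0.2   0.68  2.02  2.23  0.23 -2.1 ]
```

View pics/last.png

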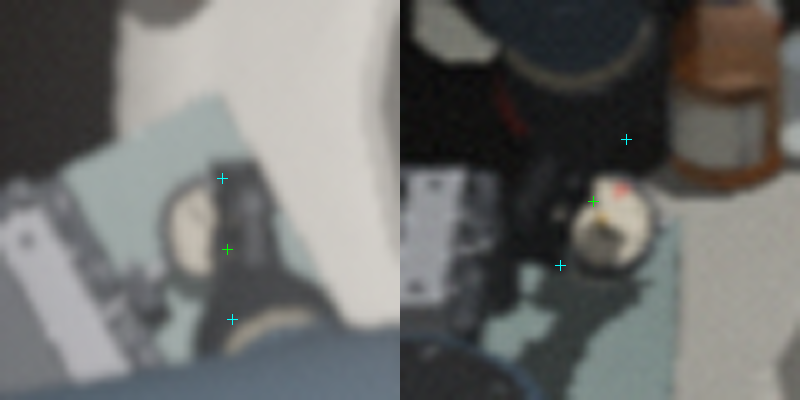

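The top view shows the dial at (200,230) with the open gripper just over it. The scene view shows the dial face at (610,225) between the expected finger positions. I'll advance in stages and watch the force.

{"fn": "move_arm", "kwargs": {"commands": "0 1 6 0 0 0 0.9; 0 1 12 0 0 0 0.9; 0 1 18 0 0 0 0.9; 0 1 22 0 0 0 0.9; 0 1 26 0 0 0 0.9"}}

```text
t: 23.52
tcp_pos: [0.5638, 0.2855, 0.0664]
tool_rot: [0.637, 0.709, 0.286, 0.094]
force: [-0.3, 0.1, 0.2]
finger_gap: 0.95
gripper_force: 0.0
```

{"fn": "move_arm", "kwargs": {"commands": "0 0 2 0 0 0 0.9; 0 0 4 0 0 0 0.9; 0 0 6 0 0 0 0.9; 0 0 8 0 0 0 0.9; 0 0 10 0 0 0 0.9"}}

```text
t: 24.15
tcp_pos: [0.5689, 0.2883, 0.0586]
tool_rot: [0.637, 0.709, 0.287, 0.094]
force: [0.4, 0.2, -1.2]
finger_gap: 0.956
gripper_force: 0.0
```

{"fn": "move_arm", "kwargs": {"commands": "0 0 0 0 0 0 0.7; 0 0 0 0 0 0 0.5; 0 0 0 0 0 0 0.4; 0 0 0 0 0 0 0.3; 0 0 0 0 0 0 0.3", "grip_force": 20}}

```text
t: 24.78
tcp_pos: [0.5688, 0.2883, 0.0587]
tool_rot: [0.637, 0.709, 0.287, 0.094]
force: [-0.9, -0.2, -1.0]
finger_gap: 0.656
gripper_force: 0.0
```

Run:
```python
from h import *
s=goal([15,-68,65],24,0)
Rt=R.from_quat(s["tool_rot"]); print("F tool",Rt.inv().apply(s["force"]).round(1),"T tool",Rt.inv().apply(s["ft_torque"]).round(2),s["gripper_force"])
```

```text
24.77 tcp gauge [ 21.8 -68.1  58.7] F gauge [-0.8  0.3 -1. ] gap 0.656 yaw -79.95
shift [-0.6 -1.8 -9.1] rotvec [ 0.1 -0.1  0.3] 0.3 q [ 0.21  0.75  1.98  2.34  0.25 -2.19]
F tool [-0.2 -1.3  0.4] T tool [ 0.26 -0.1   0.  ] 0.0
```

{"fn": "move_arm", "kwargs": {"commands": "0 0 0 0 0 0 0.2; 0 0 0 0 0 0 0.1; 0 0 0 0 0 0 0.1; 0 0 0 0 0 0 0.1; 0 0 0 0 0 0 0.1"}}

```text
t: 25.4
tcp_pos: [0.5662, 0.2876, 0.0574]
tool_rot: [0.638, 0.71, 0.284, 0.093]
force: [-5.9, -1.1, 0.1]
finger_gap: 0.555
gripper_force: 2.3
```

Run:
```python
from h import *
s=goal([15,-68,65],24,0)
Rt=R.from_quat(s["tool_rot"]); print("F tool",Rt.inv().apply(s["force"]).round(1),"T tool",Rt.inv().apply(s["ft_torque"]).round(2),s["gripper_force"])
```

```text
25.4 tcp gauge [ 19.3 -67.5  57.4] F gauge [-5.7  2.   0.1] gap 0.555 yaw -79.99
shift [-0.1  1.  -8.7] rotvec [-0.2  0.   0.3] 0.4 q [ 0.21  0.75  1.98  2.33  0.24 -2.19]
F tool [ 0.  -5.  -3.3] T tool [ 1.09 -0.18 -0.01] 2.346222549676895
```

{"fn": "move_arm", "kwargs": {"commands": "0 0 0 0 0 0 0.5; 0 0 -2 0 0 0 0.9; 1 3 -2 0 0 0 0.9; 1 3 0 0 0 0 0.9; 1 3 3 0 0 0 0.9"}}

```text
t: 26.02
tcp_pos: [0.573, 0.2903, 0.0581]
tool_rot: [0.637, 0.709, 0.287, 0.094]
force: [0.1, 0.4, -0.4]
finger_gap: 0.951
gripper_force: 0.0
```

{"fn": "move_arm", "kwargs": {"commands": "0 0 1 0 0 0 0.9; 0 0 2 0 0 0 0.9; 0 0 3 0 0 0 0.9; 0 0 5 0 0 0 0.9; 0 0 6 0 0 0 0.9"}}

```text
t: 26.65
tcp_pos: [0.5757, 0.292, 0.053]
tool_rot: [0.637, 0.709, 0.287, 0.094]
force: [0.3, 0.0, -1.1]
finger_gap: 0.951
gripper_force: 0.0
```

{"fn": "move_arm", "kwargs": {"commands": "0 0 0 0 0 0 0.5; 0 0 0 0 0 0 0.35; 0 0 0 0 0 0 0.25; 0 0 0 0 0 0 0.2; 0 0 0 0 0 0 0.2"}}

```text
t: 27.28
tcp_pos: [0.5746, 0.2916, 0.0528]
tool_rot: [0.638, 0.709, 0.286, 0.094]
force: [-5.7, -2.7, 3.7]
finger_gap: 0.666
gripper_force: 20.7
```

Run:
```python
from h import *
s=goal([15,-68,65],24,0)
Rt=R.from_quat(s["tool_rot"]); print("F tool",Rt.inv().apply(s["force"]).round(1),"T tool",Rt.inv().apply(s["ft_torque"]).round(2),s["gripper_force"])
```

```text
27.27 tcp gauge [ 28.5 -68.1  52.8] F gauge [-6.3  0.5  3.7] gap 0.666 yaw -79.97
shift [ -1.5  -3.8 -17.7] rotvec [-0.  -0.   0.3] 0.3 q [ 0.21  0.76  1.96  2.33  0.24 -2.18]
F tool [-0.8 -3.  -6.6] T tool [ 0.76 -0.07  0.06] 20.719318091869354
```

Gripped the bezel: the gap is .666 at 20 N. Joint 6 allows about 38° in this direction, so I'll turn in two strokes.

{"fn": "move_arm", "kwargs": {"commands": "0 0 0 0 0 -5 0.2; 0 0 0 0 0 -12 0.2; 0 0 0 0 0 -20 0.2; 0 0 0 0 0 -28 0.2; 0 0 0 0 0 -34 0.2", "grip_force": 30}}

```text
t: 27.9
tcp_pos: [0.5751, 0.2923, 0.0525]
tool_rot: [0.401, 0.865, 0.247, 0.173]
force: [-3.8, -1.3, -3.2]
finger_gap: 0.657
gripper_force: 36.9
```

Run:
```python
from h import *
s=goal([15,-68,65],24,0)
Rt=R.from_quat(s["tool_rot"]); print("F tool",Rt.inv().apply(s["force"]).round(1),"T tool",Rt.inv().apply(s["ft_torque"]).round(2),s["gripper_force"])
```

```text
27.9 tcp gauge [ 29.2 -67.8  52.5] F gauge [-3.9  0.8 -3.2] gap 0.657 yaw -51.59
shift [  0.7  -4.4 -18.4] rotvec [ 0.1 -0.1 34.4] 34.4 q [ 0.22  0.76  1.96  2.33  0.24 -2.78]
F tool [ 1.7 -4.8  0.4] T tool [-0.44  0.46  0.25] 36.880701184272766
```

{"fn": "move_arm", "kwargs": {"commands": "0 0 0 0 0 0 0.6; 0 0 0 0 0 0 0.9; 0 0 0 0 0 8 0.9; 0 0 -10 0 0 17 0.9; 0 0 -30 0 0 26 0.9"}}

```text
t: 28.52
tcp_pos: [0.5615, 0.2835, 0.0779]
tool_rot: [0.589, 0.75, 0.28, 0.113]
force: [-0.2, -0.1, 0.3]
finger_gap: 0.946
gripper_force: 0.0
```

{"fn": "move_arm", "kwargs": {"commands": "-10 0 -20 0 0 2 0.9; -30 0 -40 0 0 4 0.9; -60 0 -70 0 0 4 0.9; -90 0 -100 0 0 4 0.9; -100 0 -110 0 0 4 0.9"}}

```text
t: 29.15
tcp_pos: [0.5355, 0.1553, 0.1536]
tool_rot: [0.613, 0.73, 0.284, 0.105]
force: [0.8, -0.1, 0.3]
finger_gap: 0.952
gripper_force: 0.0
```

Run:
```python
from h import *
import pickle
goal([15,-68,65],24,0)
T,S=avg("top",4),avg("scene",4); pickle.dump((T,S),open("d7.pkl","wb"))
T4,S4=pickle.load(open("d4.pkl","rb"))
for n,D,D4,a in(("T",T,T4,(217.5,198.7)),("S",S,S4,(217.8,192.5))):
    u,v=map(int,a); print(n,dialangles(D,a),"visible diff",np.abs(D["image"]-D4["image"])[v-8:v+9,u-8:u+9].mean(2).round().astype(int)[::4,::4].tolist())
```

```text
29.15 tcp gauge [ -73.1 -167.1  153.6] F gauge [ 0.6 -0.5  0.3] gap 0.952 yaw -76.67
shift [100.5 -14.1 123.1] rotvec [0.2 0.  4.2] 4.2 q [-0.11  0.49  2.12  1.56  0.34 -1.74]
T ('pointer', (np.float64(-15.811367764002583), 26.4), 'red', (np.float64(-7.066054802221051), 34.9)) visible diff [[0, 1, 0, 2, 1], [0, 7, 13, 1, 1], [1, 5, 0, 1, 1], [0, 2, 1, 6, 0], [1, 2, 1, 1, 1]]
S ('pointer', (np.float64(-20.45539267959171), 49.7), 'red', (np.float64(-8.660045578798314), 53.3)) visible diff [[0, 1, 1, 3, 2], [1, 15, 30, 29, 1], [1, 1, 1, 4, 2], [2, 0, 4, 2, 8], [2, 1, 2, 1, 1]]
```

```bash
cat >> h.py <<'E'
def rect(D,uv,n=61,s=.8):
    M,t=G; up=M@[.819,0,.574]; rt=M@[0,-1,0.]; c=onz(D,*uv,.064); k=(np.arange(n)-n//2)*s
    P=np.array([[proj(D,c+(a*rt-b*up)/1000) for a in k] for b in k]).astype(np.float32)
    return cv2.remap(np.clip(D["image"],0,255).astype(np.float32),P[...,0],P[...,1],cv2.INTER_CUBIC),*np.meshgrid(k,-k)
def err(Dp,Dr,uv):
    I,X,Y=rect(Dp,uv); g=I.mean(2); rr=np.hypot(X,Y); bg=np.median(g[rr<14]); w=np.clip(bg-g-12,0,None)*(rr<15)
    m=np.array([(w*X).sum(),(w*Y).sum()])/w.sum(); C=np.cov(np.c_[X.ravel(),Y.ravel()].T,aweights=w.ravel()); d=np.linalg.eigh(C)[1][:,1]; d*=np.sign(d[1])
    J,_,_=rect(Dr,uv); r=np.clip(J[...,0]-J[...,1:].max(2)-20,0,None)*(rr<23)*(rr>10); q=np.array([(r*X).sum(),(r*Y).sum()])/r.sum()
    e=q-m; perp=d[1]*e[0]-d[0]*e[1]
    return dict(line=round(np.degrees(np.arctan2(*d)),1),m=m.round(1),red=q.round(1),perp=round(perp,2),turn_deg=round(-np.degrees(np.arcsin(perp/20)),1))
E
python3 - <<'E'
from h import *
import pickle
D1,D4,D7=[pickle.load(open(f"d{i}.pkl","rb")) for i in(1,4,7)]
for i,(n,a) in enumerate((("T",(217.5,198.7)),("S",(217.8,192.5)))):
    print(n,"free",err(D1[i],D1[i],a)); print("  p4 r4",err(D4[i],D4[i],a)); print("  p4 r7",err(D4[i],D7[i],a)); print("  p7 r7",err(D7[i],D7[i],a))
E
```

```text
T free {'line': np.float64(-13.3), 'm': array([ 1. , -2.9]), 'red': array([ 9.1, 18.4]), 'perp': np.float64(12.81), 'turn_deg': np.float64(-39.8)}
  p4 r4 {'line': np.float64(-19.6), 'm': array([ 1., -3.]), 'red': array([ 9. , 18.5]), 'perp': np.float64(14.82), 'turn_deg': np.float64(-47.8)}
  p4 r7 {'line': np.float64(-19.6), 'm': array([ 1., -3.]), 'red': array([-2.3, 18.6]), 'perp': np.float64(4.18), 'turn_deg': np.float64(-12.1)}
  p7 r7 {'line': np.float64(-16.5), 'm': array([-0.7,  2.7]), 'red': array([-2.3, 18.6]), 'perp': np.float64(2.92), 'turn_deg': np.float64(-8.4)}
S free {'line': np.float64(-10.3), 'm': array([ 0.1, -1. ]), 'red': array([ 9.3, 17. ]), 'perp': np.float64(12.28), 'turn_deg': np.float64(-37.9)}
  p4 r4 {'line': np.float64(-20.7), 'm': array([-1.3,  2.7]), 'red': array([ 9.3, 16.9]), 'perp': np.float64(14.92), 'turn_deg': np.float64(-48.3)}
  p4 r7 {'line': np.float64(-20.7), 'm': array([-1.3,  2.7]), 'red': array([-2.9, 19.5]), 'perp': np.float64(4.42), 'turn_deg': np.float64(-12.8)}
  p7 r7 {'line': np.float64(-19.4), 'm': array([-1.4,  3.2]), 'red': array([-2.9, 19.5]), 'perp': np.float64(3.99), 'turn_deg': np.float64(-11.5)}
```

Run:
```python
from h import *
goal([28.8,-68,52.7],20,0)
```

```text
29.55 tcp gauge [ -72.7 -164.   151.6] F gauge [-0.3  0.5 -0.8] gap 0.949 yaw -76.46
shift [ 98.9  -7.5 139.5] rotvec [ 0.  -0.1  0.3] 0.4 q [-0.1   0.5   2.12  1.56  0.34 -1.74]
```

{"fn": "move_arm", "kwargs": {"commands": "15 -2 10 0 0 0 0.9; 40 -4 35 0 0 0 0.9; 70 -6 60 0 0 0 0.9; 95 -7 80 0 0 0 0.9; 99 -7 95 0 0 0 0.9"}}

```text
t: 30.18
tcp_pos: [0.5524, 0.2812, 0.0887]
tool_rot: [0.611, 0.732, 0.283, 0.103]
force: [0.6, -0.0, -0.4]
finger_gap: 0.951
gripper_force: 0.0
```

Run:
```python
from h import *
goal([28.8,-68,52.7],20,0)
```

```text
30.18 tcp gauge [  4.1 -66.2  88.7] F gauge [ 0.5 -0.3 -0.4] gap 0.951 yaw -76.3
shift [-2.   0.3 43.6] rotvec [-0.  -0.2  0.5] 0.5 q [ 0.2   0.67  2.01  2.19  0.23 -2.13]
```

{"fn": "move_arm", "kwargs": {"commands": "-2 0 10 0 0 0 0.9; -2 0 20 0 0 0 0.9; -2 0 30 0 0 0 0.9; -2 0 38 0 0 0 0.9; -2 0 43 0 0 0 0.9", "grip_force": 20}}

```text
t: 30.8
tcp_pos: [0.5756, 0.2885, 0.0538]
tool_rot: [0.612, 0.731, 0.283, 0.104]
force: [-0.1, 0.2, 0.4]
finger_gap: 0.954
gripper_force: 0.0
```

{"fn": "move_arm", "kwargs": {"commands": "0 0 0 0 0 0 0.5; 0 0 0 0 0 0 0.35; 0 0 0 0 0 0 0.25; 0 0 0 0 0 0 0.2; 0 0 0 0 0 0 0.2"}}

```text
t: 31.42
tcp_pos: [0.5742, 0.2883, 0.054]
tool_rot: [0.612, 0.731, 0.282, 0.104]
force: [-5.2, -1.6, 2.7]
finger_gap: 0.66
gripper_force: 21.1
```

{"fn": "move_arm", "kwargs": {"commands": "0 0 0 0 0 -3 0.2; 0 0 0 0 0 -6 0.2; 0 0 0 0 0 -9 0.2; 0 0 0 0 0 -12 0.2; 0 0 0 0 0 -13 0.2", "grip_force": 30}}

```text
t: 32.05
tcp_pos: [0.5748, 0.2885, 0.0546]
tool_rot: [0.526, 0.795, 0.27, 0.135]
force: [-5.4, -3.7, 3.6]
finger_gap: 0.657
gripper_force: 30.8
```

{"fn": "move_arm", "kwargs": {"commands": "0 0 0 0 0 0 0.2; 0 0 0 0 0 0 0.6; 0 0 0 0 0 0 0.9; 0 0 -10 0 0 0 0.9; 0 0 -30 0 0 0 0.9"}}

```text
t: 32.67
tcp_pos: [0.5603, 0.2801, 0.0789]
tool_rot: [0.526, 0.796, 0.27, 0.135]
force: [-0.6, -0.4, -1.4]
finger_gap: 0.946
gripper_force: 0.0
```

{"fn": "move_arm", "kwargs": {"commands": "-10 0 -20 0 0 2 0.9; -30 0 -40 0 0 4 0.9; -60 0 -70 0 0 8 0.9; -90 0 -100 0 0 11 0.9; -100 0 -110 0 0 13 0.9"}}

```text
t: 33.3
tcp_pos: [0.5469, 0.1557, 0.1638]
tool_rot: [0.613, 0.73, 0.284, 0.105]
force: [0.6, -0.4, 1.0]
finger_gap: 0.948
gripper_force: 0.0
```

Run:
```python
from h import *
import pickle
goal([28.8,-68,52.7],20,0)
T,S=avg("top",6),avg("scene",6); pickle.dump((T,S),open("d8.pkl","wb"))
D1,D4,D7,D8=[pickle.load(open(f"d{i}.pkl","rb")) for i in(1,4,7,8)]
for i,(n,a) in enumerate((("T",(217.5,198.7)),("S",(217.8,192.5)))):
    print(n,"p4 r8",err(D4[i],D8[i],a)); print("  p7 r8",err(D7[i],D8[i],a)); print("  p8 r8",err(D8[i],D8[i],a),dialangles(D8[i],a))
```

```text
33.3 tcp gauge [ -63.  -172.4  163.8] F gauge [ 0.4 -0.7  1. ] gap 0.948 yaw -76.67
shift [102.1 -25.1 143.5] rotvec [0.2 0.  0.2] 0.3 q [-0.1   0.48  2.09  1.41  0.35 -1.58]
T p4 r8 {'line': np.float64(-19.6), 'm': array([ 1., -3.]), 'red': array([-7.2, 19.5]), 'perp': np.float64(-0.16), 'turn_deg': np.float64(0.5)}
  p7 r8 {'line': np.float64(-16.5), 'm': array([-0.7,  2.7]), 'red': array([-7.2, 19.5]), 'perp': np.float64(-1.54), 'turn_deg': np.float64(4.4)}
  p8 r8 {'line': np.float64(-20.1), 'm': array([ 0.1, -0.6]), 'red': array([-7.2, 19.5]), 'perp': np.float64(0.01), 'turn_deg': np.float64(-0.0)} ('pointer', (np.float64(-20.86639506311609), 21.8), 'red', (np.float64(-21.066137024177223), 17.7))
S p4 r8 {'line': np.float64(-20.7), 'm': array([-1.3,  2.7]), 'red': array([-7.7, 19.3]), 'perp': np.float64(-0.15), 'turn_deg': np.float64(0.4)}
  p7 r8 {'line': np.float64(-19.4), 'm': array([-1.4,  3.2]), 'red': array([-7.7, 19.3]), 'perp': np.float64(-0.62), 'turn_deg': np.float64(1.8)}
  p8 r8 {'line': np.float64(-20.5), 'm': array([-1.2,  2.7]), 'red': array([-7.7, 19.3]), 'perp': np.float64(-0.26), 'turn_deg': np.float64(0.8)} ('pointer', (np.float64(-21.93540707666405), 51.7), 'red', (np.float64(-22.811559224198845), 26.2))
```

Run:
```python
from h import *
import pickle
D3,D4,D8=[pickle.load(open(f"d{i}.pkl","rb")) for i in(3,4,8)]
im=cv2.imread("pics/push2.png")[:,:,::-1]
for i,(n,a,x,y) in enumerate((("T",(217.5,198.7),166,176),("S",(217.8,192.5),164,150))):
    F=dict(D4[i]); J=D4[i]["image"].copy(); J[y:y+75,x:x+60]=cv2.resize(im[:,400*i:400*i+400],(60,75),interpolation=cv2.INTER_AREA); F["image"]=J
    for k,D in(("after side push 1",D3[i]),("under 21N",F),("released",D4[i]),("now",D8[i])): print(n,k,err(D,D,a)["line"],dialangles(D,a)[1])
# bar direction and position from bushes in scene view now
M,t=G
S=D8[1]
for X in(-45,65):
    u,v=proj(S,(M@[X,24,60]+t)/1000); g=S["image"].mean(2); x0,y0=int(round(u)),int(round(v)); p=g[y0-4:y0+5,x0-4:x0+5]
    w=np.clip(np.median(p)-p-20,0,None)*(np.hypot(*np.mgrid[-4:5,-4:5])<3.5); yy,xx=np.mgrid[-4:5,-4:5]; q=(x0+(w*xx).sum()/w.sum(),y0+(w*yy).sum()/w.sum())
    print("bush exp",X,"got",(M.T@(1000*onz(S,*q,.06)-t)).round(1))
```

```text
T after side push 1 -36.5 (np.float64(-38.8818332447304), 17.6)
T under 21N -14.5 (np.float64(-12.226280433323748), 22.0)
T released -19.6 (np.float64(-20.18567557904448), 16.9)
T now -20.1 (np.float64(-20.86639506311609), 21.8)
S after side push 1 -35.2 (np.float64(-36.43404929219725), 42.0)
S under 21N -15.0 (np.float64(-12.344822674055546), 24.6)
S released -20.7 (np.float64(-22.14485696479578), 44.7)
S now -20.5 (np.float64(-21.93540707666405), 51.7)
bush exp -45 got [-62.9  22.1  60. ]
bush exp 65 got [86.3 26.4 60. ]
```

Run:
```python
from station import ticket
print(ticket.sign_off())
```

```text
the job is handed in; nothing more can be done
None
```

I pushed the master bar home against both fence buttons and the end stop, turned the bezel until the red zero mark was within about 1° of the pointer, and handed the job in at about 34 s; releasing the last push let the bar ease back about 0.15 mm (by the dial), and I couldn't check the end-stop contact after that push.

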